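# Freeze the scale's reading, then lift the weighed ferrule off with the tongs

### The job

The small aluminium ferrule on the counter scale's pan has been degreased and weighed: take the stylus from its wooden block, push the recessed hold button on the scale's console fully down with the stylus's thin tip to freeze the reading, and put the stylus back in its block. Then pick up the steel tongs, close them on the ferrule and lift it straight up about 10 cm off the pan, and finish still holding it there in the tongs, still and clear of everything. Keep the gripper's own fingers off the ferrule and leave the other things on the counter where they are.

Things in the scene. Friction and masses are not known exactly. Their poses are not given: they have to be found in the camera images.
- scale: Grey counter scale, fixed. Origin: centre of its underside; x from console (front) to pan (back), z up. Base 240 (x) x 180 x 30 mm high. Flat console 80 x 170 mm, centred 78 mm in front of the origin, top 42 mm above the counter. Round flat steel pan, diameter 110 mm, 6 mm thick, centred 40 mm behind the origin, top 75 mm above the counter; under it only a post of diameter 44 mm.
- button_top (a point): Centre of the hold button's top: a white disc 11 mm wide in a round hole 15 mm wide in the console, at the scale's right (50 mm towards its -y, 78 mm in front of its origin). Unpressed it lies 4 mm below the console's top (38 mm above the counter). Moves straight down; too narrow for fingers.
- hold_button (a joint): Travel of the hold button in m: 0 up, 0.004 fully down. A spring returns it; it starts to move at about 1.5 N and takes about 4 N fully down. It counts as pressed beyond 0.003.
- ferrule_center (a point): Centre (half-way up) of the small aluminium ferrule: a solid round plug 32 mm in diameter and 30 mm high, 50 to 80 g, standing upright on the pan, up to 25 mm from the pan's centre; a dark dimple on top.
- stylus_block: Wooden block 60 x 60 x 40 mm, fixed to the counter, origin at the centre of its underside. In the middle of its top a round hole 13 mm in diameter and 32 mm deep.
- stylus_block_hole0 (a point): Centre of the hole's mouth, 40 mm above the counter. The seated stylus is centred here, within 7 mm.
- stylus_tip (a point): Lower end of the stylus's tip, z up along the stylus. Stylus: round dark steel handle 18 mm wide, 75 mm long, 40 g; below it a thin steel tip 6 mm wide, 24 mm long. In the block the tip stands in the hole, its end 16 mm above the counter, and the handle's flat shoulder rests on the block's top.
- stylus_center (a point): Centre of the stylus's handle (where to grip it), 61.5 mm above the tip's end, 37.5 mm above the shoulder; z along the stylus, up when seated.
- stylus: The whole stylus; origin at the lower end of its tip, z up along it.
- ferrule: The small aluminium ferrule; origin at the centre of its underside.
- tongs_rest: Fixed wooden rest: two bars across (20 mm in x, 25 mm high; one 85 mm behind its origin, one 55 mm ahead, 90 and 110 mm long in y) joined by a strip 6 mm high, 24 mm wide. Origin: centre of its underside; x along the tongs.
- tongs: Steel spring tongs, 85 g, 210 mm long, 20 mm high, lying on the rest with their arms side by side. Origin on the underside, mid-way; x to the jaws, y left, z up. The right (-y) arm and the round head, 22 mm wide, 100 mm behind the origin, belong to it; the left arm turns about the head.
- tongs_grip (a point): Where to grip the tongs: half-way up them, mid-way between the open arms, 100 mm ahead of the pivot, 35 mm above the counter on the rest; axes as tongs. Both arms have flat upright outer faces here, 50 mm long, 20 mm high, 43 mm apart when open, 28 mm with the ferrule between the jaws. Jaw middles: 83 mm ahead of this point, same height. Free space below for 40 mm ahead and 70 mm behind.
- jaw_left (a point): Middle of the inner face of the left (+y) jaw, a flat upright plate 26 mm long and 20 mm high. Open, it is 83 mm ahead of tongs_grip and 30 mm to the left (60 mm clear between the jaws).
- jaw_right (a point): Middle of the inner face of the right (-y) jaw, as the left one, 30 mm to the right while open.
- tongs_arm (a joint): Angle in rad by which the tongs are squeezed: 0 open (a spring holds them open), about 0.15 with the ferrule between the jaws, 0.30 almost shut. Squeezing at the grip place takes about 5 N to begin, 8 N at 0.15; squeezing 10 mm there closes the jaws by 18.5 mm. The squeeze must be kept up to hold anything.
- big_ferrule: Bystander, loose: larger aluminium ferrule, 44 mm diameter, 42 mm high, standing on the counter (not the one to lift). Origin at its underside's centre.
- shackle_a: Bystander, loose: red bow shackle lying flat, about 70 x 60 x 16 mm. Origin at its underside's centre.
- shackle_b: Bystander, loose: steel bow shackle lying flat, about 70 x 60 x 16 mm. Origin at its underside's centre.
- eye_nut: Bystander, loose: steel eye nut standing upright, 34 mm wide, 54 mm high. Origin at its underside's centre.
- thimble: Bystander, loose: flat steel ring, 60 mm outside, 16 mm high. Origin at its underside's centre.
- tea_cup: Bystander, loose: white cup, 70 mm wide, 75 mm high. Origin at its underside's centre.
- strap_roll: Bystander, loose: orange strap roll, 80 mm diameter, 50 mm high. Origin at its underside's centre.
Not all that is in view belongs to the job. There is more than one size of the stylus_block; the job needs the larger. Leave any pink look-alike of the stylus alone.

How it is judged:
By the outcome, as a careful person would: the job done as asked, in the order asked, and still so for the second after the job is handed in, while the arm keeps its last pose, push and grip.
It also fails if it takes over 64 s, if anything falls off the work surface, if the arm or the gripper's body presses on something with over 40 N, if the wrist force passes 120 N, or if a joint passes its speed limit or range.

### The arm

A 6-joint arm with a two-finger parallel gripper is mounted at the origin on the work surface. World frame = base frame: x ahead of the robot, y to its left, z up, the work surface at z = 0. Lengths are in m, angles in rad, forces in N, time in s.
With the tool pointing down it reaches from about 0.425 to 0.95 m from the base axis. Payload 3.5 kg.
Tool frame: the origin (TCP) lies at the very end of the fingers, on their centre line; the grasp point (between the pads) lies 19 mm behind it; y points along the fingers, z is the direction in which the jaws open and shut, and the axes are right-handed (so a half turn about y gives the same grasp; the last joint's range is limited). The gripper opens to 85 mm and grips with 20 to 120 N. Pads are 22 mm wide; open, the fingers measure 114 mm over their backs; the gripper's body (76 mm by 85 mm) begins 54 mm behind the grasp point. The pads swing forward as they close: fully open they stand 13 mm farther back than shut.
Start: joints at [-0.15, 0.286, 1.577, -0, 1.279, -0.15], TCP at [0.675, 0, 0.231] pointing down, gripper open.
Joint ranges: [-2.77, 2.77], [-0.9, 2.22], [0.21, 2.48], [-1.53, 4.67], [0.24, 2.81], [-2.84, 2.84]. Speed limits (rad/s): [2.79, 2.79, 3.14, 3.14, 3.14, 3.14].

### API

Orientations are given as a unit quaternion [x, y, z, w].
In Python, from plant import ctrl gives the robot as it stands. The module is installed in compiled form; this text tells all that it offers.
- The arm moves only by the tool jog_arm, never from a script. Its argument "deltas" is a list of rows, each a list of 3 entries, a list of its own where there are three numbers: the turn, a rotation vector about the tool's x, y, z in rad, then the shift along the tool's x, y, z in m, then the opening, from 0 (shut) to 1 (fully open). In form: [[[wx, wy, wz], [dx, dy, dz], gripper], ...]. A call has 1 to 10 rows; each row is the pose to reach, as a shift and turn from the pose measured when the call began, along the tool's axes at that moment; what a row does not reach only later rows make up. A row lasts 1/12 s, in which the tool goes at most 41.7 mm and 7.16 degrees, less where a joint would pass 70% of its speed; a pose out of reach is approached as far as the arm can. A call with a gripper value outside its range is refused whole. The fingers move at their own pace and stop on an object; "force" is the grip in N (left out, the last holds). Time passes only in rows, so rows that repeat a pose let the fingers close. It gives the time, the measured TCP pose, the force and the opening at its end, in the units of the state.
- ctrl.get_state(): the state, without advancing time (a new reading comes with each control period).
- ctrl.read_camera(name): name is "scene" or "side" or "wrist"; returns a dict with "pixels" (420x560x3 uint8, blue, green, red), "range_z" (420x560 float32, m along the optical axis (not along the pixel's ray), 0 where there is no reading), "fx", "fy", "cx", "cy" (pixels), "T" (4x4, takes a point from camera to world coordinates); the wrist camera has in their place "mount" (4x4, takes a point from camera to tool coordinates, whose origin is the TCP and whose axes are the tool frame's). Camera axes: x right, y up, looking along -z (the intrinsics and any distortion apply to the point x, -y, -z); pixel columns grow to the right and rows downward; lengths in m; the calibration is good to about 2 mm. A picture is of the moment at which its call begins: read the wrist's pose just before it.
- ctrl.sign_off(): hands the job in, once; it reports no verdict.
The state is a dict: "time": time; "qpos": joint angles; "dq": joint speeds; "joint_efforts": joint torques, N m; "eef_pos": TCP position; "tcp_rot": TCP orientation; "contact_force": force on the tool from outside, world axes, zero at the start; "wrist_torque": the same for the moment, N m; "opening": opening from 0.0 (shut) to 1.0 (fully open).
Only numpy, scipy, OpenCV 4.12 (cv2) and the standard library are available. Lean on these libraries where they do the work, as an engineer would, in place of code of your own. Each camera call takes 0.05 s, during which the arm holds its last target.

## Working session

There is one attempt and no reset: what is moved stays moved. The work goes in short steps, Python scripts to look and compute and a tool call to move; the robot and the scene stay as the last step left them, time stands still between calls to the robot, and variables do not carry over. Pictures are saved under pics/ and viewed, and the job is handed in when it is done.

Besides the shell and the picture viewer there is one more tool, called after "Emit:" as a command line: name --argument value ..., lists and objects as JSON in quotes. jog_arm: Moves the arm, as the interface text tells. Its arguments: {"type":"object","properties":{"deltas":{"type":"array","items":{"type":"array"}},"force":{"type":"number"}},"required":["deltas"]}

```bash
mkdir -p pics; ls; cat > h.py <<'E'
import numpy as np, cv2, pickle
from plant import ctrl
from scipy.spatial.transform import Rotation as R
def state():
    return ctrl.get_state()
def toolT(s):
    T=np.eye(4);T[:3,:3]=R.from_quat(s['tcp_rot']).as_matrix();T[:3,3]=s['eef_pos'];return T
def grab(name,tag):
    s=state(); c=ctrl.read_camera(name)
    if name=='wrist': c['T']=toolT(s)@np.array(c['mount'])
    pickle.dump(c,open(f'{tag}.pkl','wb')); cv2.imwrite(f'pics/{tag}.png',c['pixels']); return c
def load(tag): return pickle.load(open(f'{tag}.pkl','rb'))
def cloud(c):
    z=c['range_z'];v,u=np.mgrid[:z.shape[0],:z.shape[1]]
    P=np.stack([(u-c['cx'])/c['fx']*z,-(v-c['cy'])/c['fy']*z,-z],-1)
    T=np.array(c['T']);W=P@T[:3,:3].T+T[:3,3];W[z==0]=np.nan;return W
def ray(c,u,v,h):
    T=np.array(c['T']);d=T[:3,:3]@np.array([(u-c['cx'])/c['fx'],-(v-c['cy'])/c['fy'],-1.]);o=T[:3,3]
    return o+d*(h-o[2])/d[2]
def proj(c,p):
    T=np.array(c['T']);q=T[:3,:3].T@(np.array(p)-T[:3,3]);return c['cx']+c['fx']*q[0]/-q[2],c['cy']+c['fy']*q[1]/q[2]
E
python3 - <<'E'
from h import *
s=state();print(s)
for n in('scene','side','wrist'):
    c=grab(n,n+'0');print(n,[k for k in c],c['fx'],c['fy'],c['cx'],c['cy'],np.round(c['T'],3).tolist(), [ (k,c[k]) for k in c if k not in('pixels','range_z','fx','fy','cx','cy','T')])
E
```

```text
pics
{'time': 0.0, 'qpos': array([-1.50012981e-01,  2.87170063e-01,  1.57816319e+00,  5.54499161e-06,
        1.27860974e+00, -1.50013752e-01]), 'dq': array([4.47525243e-04, 9.02154151e-04, 3.64384112e-04, 8.79887140e-05,
       3.16341894e-04, 3.10649778e-03]), 'joint_efforts': array([-1.79628755e-04, -4.05981302e+01, -2.92628127e+01, -1.54224781e-04,
        5.81841552e-03,  3.74769741e-06]), 'eef_pos': array([6.74346773e-01, 1.20904016e-04, 2.29951727e-01]), 'tcp_rot': array([-0.50049111,  0.50066978, -0.49932995,  0.49950779]), 'contact_force': array([ 0.01695948, -0.80998262,  0.09391514]), 'wrist_torque': array([-0.05474733, -0.01529187,  0.02206376]), 'opening': 0.9959324662512828}
scene ['pixels', 'range_z', 'fx', 'fy', 'cx', 'cy', 'T'] 488.61006369882654 488.61006369882654 287.4791743596646 202.2961555073109 [[-0.174, -0.548, 0.818, 1.588], [0.984, -0.117, 0.132, 0.187], [0.023, 0.828, 0.56, 0.786], [0.0, 0.0, 0.0, 1.0]] []
side ['pixels', 'range_z', 'fx', 'fy', 'cx', 'cy', 'T'] 466.91243219604974 466.91243219604974 271.4364764371698 206.309337877514 [[-0.945, 0.216, -0.247, 0.257], [-0.328, -0.623, 0.71, 0.886], [-0.001, 0.752, 0.66, 0.916], [0.0, 0.0, 0.0, 1.0]] []
wrist ['pixels', 'range_z', 'fx', 'fy', 'cx', 'cy', 'mount', 'T'] 327.2542218155648 327.2542218155648 275.380314615258 209.33042935070443 [[1.0, -0.001, 0.003, 0.675], [0.0, 0.948, 0.319, 0.082], [-0.003, -0.319, 0.948, 0.372], [0.0, 0.0, 0.0, 1.0]] [('mount', array([[-3.18691333e-04, -9.47538089e-01, -3.19642719e-01,
        -8.18561443e-02],
       [ 8.90515524e-04,  3.19642340e-01, -9.47537852e-01,
        -1.42044645e-01],
       [ 9.99999553e-01, -5.86618904e-04,  7.41930135e-04,
         1.43741996e-04],
       [ 0.00000000e+00,  0.00000000e+00,  0.00000000e+00,
         1.00000000e+00]]))]
```

View images.

View pics/scene0.png

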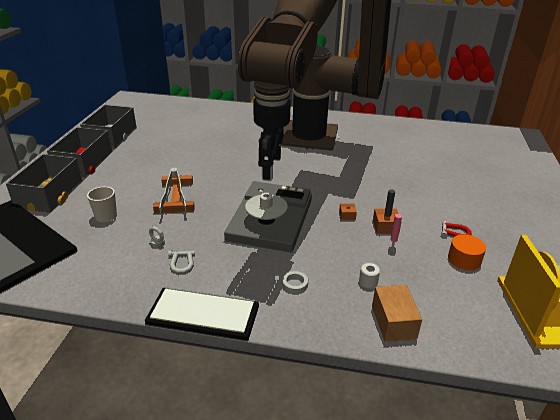

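View pics/side0.png

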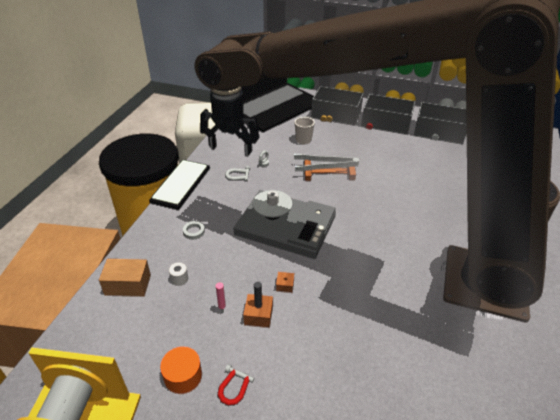

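View pics/wrist0.png

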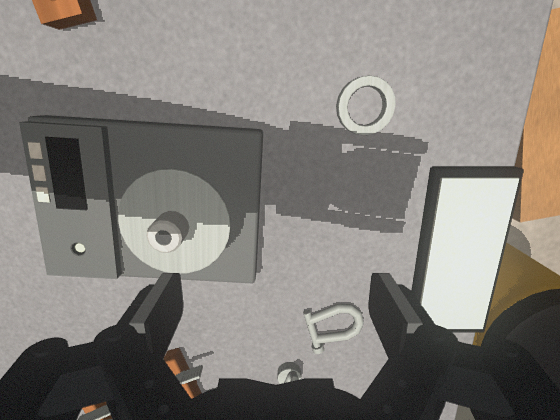

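Side view: dark stylus at (258,293) in the larger block (258,310). There is also a small empty block (285,281) and a pink look-alike (220,296). The tongs are at (325,165), and the ferrule is on the pan at (272,198).

```bash
python3 - <<'E'
from h import *
a=load('scene0');b=load('side0');w=load('wrist0')
up=lambda c,x0,x1,y0,y1,k:cv2.resize(c['pixels'][y0:y1,x0:x1],None,fx=k,fy=k,interpolation=cv2.INTER_CUBIC)
cv2.imwrite('pics/c1.png',np.hstack([up(a,330,420,180,260,4.4),up(b,210,300,260,340,4.4)]))
cv2.imwrite('pics/c2.png',np.hstack([up(a,140,220,155,225,5),up(b,285,365,140,210,5)]))
print(up(a,330,420,180,260,4.4).shape)
for n,c in(('scene',a),('side',b),('wrist',w)):
    W=cloud(c); hsv=cv2.cvtColor(c['pixels'],cv2.COLOR_BGR2HSV)
    print(n,'counter z',np.nanmedian(W[np.abs(W[...,2])<.02][:,2]))
    # stuff in stylus region
    for nm,lo,hi in(('orange/wood',(5,120,60),(16,255,255)),('pink',(160,80,80),(176,255,255))):
        m=cv2.inRange(hsv,lo,hi);k,l,st,ce=cv2.connectedComponentsWithStats(m)
        for i in range(1,k):
            if st[i,4]>60:
                p=W[l==i]; p=p[~np.isnan(p[:,0])]
                if len(p): print(nm,st[i],np.round(np.percentile(p,[2,50,98],axis=0),3).tolist())
E
```

```text
(352, 396, 3)
scene counter z 0.00012203003846517069
orange/wood [482   0  16   6  69] [[-0.858, 0.648, 0.314], [-0.829, 0.677, 0.328], [-0.814, 0.707, 0.339]]
orange/wood [499   0  16   7  84] [[-0.846, 0.721, 0.313], [-0.83, 0.749, 0.332], [-0.817, 0.779, 0.342]]
orange/wood [ 519    1   41  163 3020] [[-0.334, 0.803, -0.115], [-0.324, 0.851, 0.1], [-0.314, 0.968, 0.384]]
orange/wood [347  38  13  21 128] [[-1.004, 0.076, 0.015], [-0.872, 0.111, 0.047], [0.005, 0.13, 0.294]]
orange/wood [ 396   40   45   38 1271] [[-0.991, 0.326, -0.027], [-0.848, 0.422, 0.031], [-0.818, 0.521, 0.094]]
orange/wood [385  53   5  21  80] [[-0.971, 0.263, -0.027], [-0.839, 0.271, 0.012], [-0.813, 0.283, 0.031]]
orange/wood [179 175  14  11 110] [[0.362, -0.331, 0.002], [0.412, -0.312, 0.018], [0.421, -0.297, 0.027]]
orange/wood [162 177  23  36 423] [[0.419, -0.353, 0.002], [0.539, -0.315, 0.01], [0.564, -0.271, 0.027]]
orange/wood [186 201   8  11  72] [[0.525, -0.266, 0.0], [0.541, -0.256, 0.022], [0.547, -0.247, 0.028]]
orange/wood [340 204  17  16 240] [[0.451, 0.156, 0.002], [0.486, 0.176, 0.025]
[... 1087 characters left out ...]
51], [0.634, 0.513, 0.054]]
pink [216 283   9  26 174] [[0.577, 0.293, 0.029], [0.582, 0.304, 0.075], [0.592, 0.308, 0.102]]
wrist counter z -0.0003150034674530011
orange/wood [  32    0   64   29 1186] [[0.453, 0.15, 0.004], [0.474, 0.16, 0.026], [0.493, 0.169, 0.028]]
orange/wood [ 521    8   39  211 5614] [[1.281, -0.2, -0.454], [1.324, 0.003, -0.451], [1.407, 0.248, -0.448]]
orange/wood [164 353  18  22 168] [[0.523, -0.268, 0.013], [0.537, -0.254, 0.024], [0.647, 0.016, 0.305]]
orange/wood [181 382  17  17 111] [[0.547, -0.315, 0.015], [0.555, -0.299, 0.024], [0.654, 0.017, 0.314]]
orange/wood [ 82 402  24  11 105] [[0.402, -0.342, 0.008], [0.416, -0.333, 0.024], [0.617, -0.007, 0.296]]
```

View pics/c1.png

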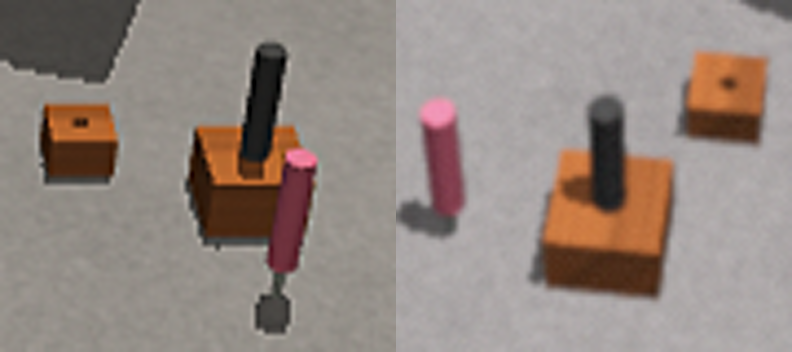

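View pics/c2.png

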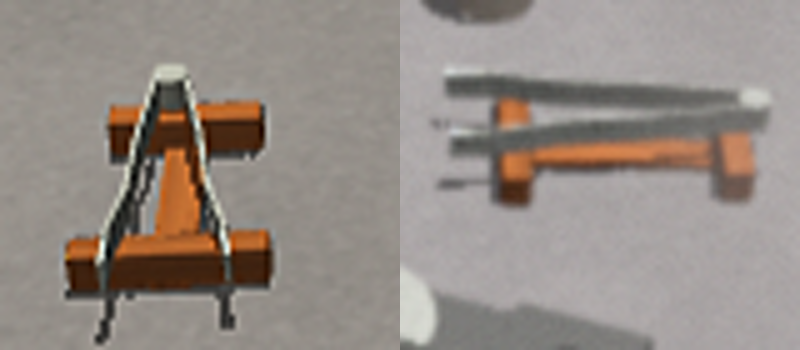

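```bash
python3 - <<'E'
from h import *
a=load('scene0');b=load('side0');w=load('wrist0')
for n,c,box in(('scene',a,(370,180,405,235)),('side',b,(240,275,280,330))):
    W=cloud(c);x0,y0,x1,y1=box;P=W[y0:y1,x0:x1].reshape(-1,3);col=c['pixels'][y0:y1,x0:x1].reshape(-1,3).astype(int)
    dark=(col.max(1)<75)&(P[:,2]>.05)
    for lo,hi in((.05,.08),(.08,.108),(.1095,.125)):
        q=P[dark&(P[:,2]>lo)&(P[:,2]<hi)];print(n,'stylus',lo,len(q),np.round(q.mean(0),4),np.round(q.min(0),3),np.round(q.max(0),3))
    top=(P[:,2]>.036)&(P[:,2]<.047)&(col[:,2]>col[:,0]+30)
    q=P[top].astype(np.float32);print(n,'block top',len(q),cv2.minAreaRect(q[:,:2]*1000), q[:,2].mean())
W=cloud(w)
hsv=cv2.cvtColor(w['pixels'],cv2.COLOR_BGR2HSV)
P=W[100:300,0:280].reshape(-1,3);P=P[~np.isnan(P[:,0])]
for nm,lo,hi in(('base',.02,.035),('console',.036,.047),('pan',.068,.08),('ferr',.098,.112)):
    q=P[(P[:,2]>lo)&(P[:,2]<hi)&(P[:,0]<.7)].astype(np.float32)
    print(nm,len(q),np.round(q.mean(0),4),np.round(cv2.minAreaRect(q[:,:2]*1000),2) if 0 else cv2.minAreaRect(q[:,:2]*1000),cv2.minEnclosingCircle(q[:,:2]*1000),np.round(np.median(q[:,2]),4))
g=cv2.cvtColor(w['pixels'],cv2.COLOR_BGR2GRAY)
m=(g[235:262,65:95]>170).astype(np.uint8);k,l,st,ce=cv2.connectedComponentsWithStats(m);print(st,ce)
for i in range(1,k): print('button',ce[i]+[65,235],ray(w,ce[i][0]+65,ce[i][1]+235,.038))
cv2.imwrite('pics/c3.png',cv2.resize(w['pixels'][215:275,20:220],None,fx=4,fy=4,interpolation=cv2.INTER_CUBIC))
E
```

```text
scene stylus 0.05 74 [0.5131 0.2812 0.0643] [0.499 0.272 0.05 ] [0.591 0.307 0.08 ]
scene stylus 0.08 68 [0.5128 0.2806 0.0938] [0.501 0.271 0.08 ] [0.594 0.306 0.108]
scene stylus 0.1095 30 [0.5052 0.2797 0.1136] [0.494 0.272 0.11 ] [0.515 0.288 0.117]
scene block top 221 ((528.8020629882812, 276.7900695800781), (123.44984436035156, 58.5159912109375), 0.1400620937347412) 0.039742533
side stylus 0.05 62 [0.4991 0.2858 0.0648] [0.492 0.278 0.051] [0.51 0.29 0.08]
side stylus 0.08 54 [0.4989 0.2863 0.0946] [0.493 0.28  0.08 ] [0.508 0.29  0.108]
side stylus 0.1095 18 [0.4987 0.2863 0.1135] [0.494 0.282 0.11 ] [0.507 0.289 0.119]
side block top 516 ((500.9802551269531, 280.674560546875), (60.148109436035156, 63.492923736572266), 12.003140449523926) 0.04114969
base 13739 [ 0.5805 -0.0065  0.0295] ((535.6770629882812, -31.09400177001953), (179.85372924804688, 238.53201293945312), 86.4660873413086) ((535.312744140625, -30.40979766845703), 147.20420837402344) 0.0295
console 11935 [ 0.4589 -0.0194  0.0419] ((457.13323974609375, -26.610084533691406), (170.90965270996094, 82.55523681640625), 86.04850006103516) ((457.3746032714844, -26.297561645507812), 93.65022277832031) 0.0419
pan 7989 [ 0.5767 -0.0289  0.0746] ((575.130126953125, -33.26396179199219), (108.68488311767578, 109.03729248046875), 81.66877746582031) ((574.8658447265625, -33.55167007446289), 55.05012512207031) 0.0746
ferr 977 [ 0.5756 -0.0329  0.1042] ((574.3812866210938, -34.52295684814453), (31.35272979736328, 31.220653533935547), 44.07258605957031) ((574.5882568359375, -34.41511154174805), 16.259864807128906) 0.1045
[[  0   0  30  27 743]
 [ 10   8  10   9  67]] [[14.4858681  13.05787349]
 [14.65671642 12.35820896]]
button [ 79.65671642 247.35820896] [ 0.45397913 -0.07602851  0.038     ]
```

View pics/c3.png

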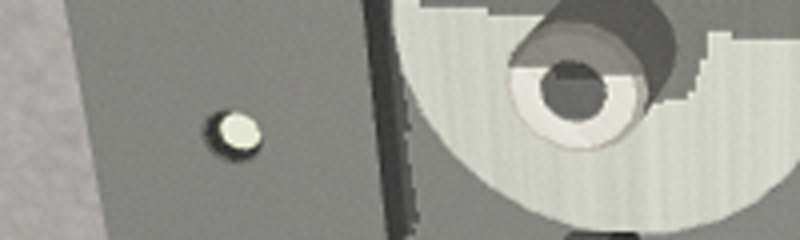

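Button at about (0.454,-0.076), and it agrees with the pose of the scale. The ferrule is at the pan's centre (0.575,-0.034). The stylus I want is the dark one in the 60 mm block at about (0.503,0.281). The small block is empty, and the pink one is free-standing. I'll go above the stylus and look.

Emit:
jog_arm --deltas '[[[0,0,0],[-0.03,0.002,-0.02],0.6],[[0,0,0],[-0.06,0.004,-0.04],0.6],[[0,0,0],[-0.09,0.006,-0.06],0.6],[[0,0,0],[-0.12,0.008,-0.08],0.6],[[0,0,0],[-0.15,0.01,-0.1],0.6],[[0,0,0],[-0.18,0.01,-0.12],0.6],[[0,0,0],[-0.21,0.01,-0.14],0.6],[[0,0,0],[-0.24,0.01,-0.16],0.6],[[0,0,0],[-0.26,0.01,-0.17],0.6],[[0,0,0],[-0.26,0.01,-0.17],0.6]]' --force 20

```text
time: 0.98
eef_pos: [0.5019, 0.2633, 0.2203]
tcp_rot: [0.502, -0.5, 0.498, -0.501]
contact_force: [0.5, 0.5, 0.2]
opening: 0.599
```

```bash
python3 - <<'E'
from h import *
w=grab('wrist','wrist1');s=state();print(s['time'],s['eef_pos'],s['tcp_rot'],s['opening'])
W=cloud(w)
P=W.reshape(-1,3)
m=(np.abs(P[:,0]-.503)<.03)&(np.abs(P[:,1]-.282)<.03)
for lo,hi in((.036,.045),(.06,.108),(.111,.12)):
    q=P[m&(P[:,2]>lo)&(P[:,2]<hi)].astype(np.float32)
    if len(q): print(lo,len(q),q.mean(0),q.min(0),q.max(0),cv2.minEnclosingCircle(q[:,:2]*1000),cv2.minAreaRect(q[:,:2]*1000))
E
```

```text
1.0333 [0.50313851 0.2616801  0.22036607] [ 0.50148788 -0.49963605  0.49848793 -0.50038336] 0.599783290978707
0.036 2556 [0.50284964 0.28407758 0.03955439] [0.4730427  0.25200725 0.03606092] [0.5327227  0.31167594 0.04492319] ((503.0365905761719, 279.291748046875), 38.435882568359375) ((502.1724853515625, 281.2973937988281), (58.88115310668945, 59.88545227050781), 2.351325273513794)
0.06 219 [0.50082564 0.28587118 0.08604911] [0.49188408 0.27902803 0.06020308] [0.5096139  0.2878756  0.10794895] ((500.74896240234375, 279.2737731933594), 8.868389129638672) ((500.8685302734375, 283.5853271484375), (8.62642765045166, 17.7365779876709), 88.41201782226562)
0.111 397 [0.5007453  0.27935523 0.11433586] [0.4924735  0.2701676  0.11133901] [0.50896704 0.28784057 0.11674146] ((500.62335205078125, 278.9424133300781), 8.909442901611328) ((500.708740234375, 279.00616455078125), (16.494813919067383, 17.664737701416016), 0.30466628074645996)
```

View pics/wrist1.png

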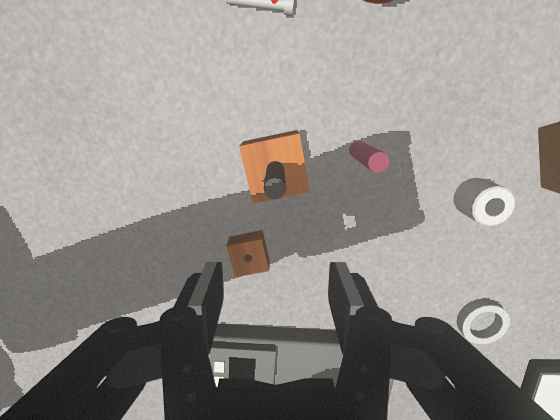

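Stylus top is at (275,190), standing in the block. The pink one is at (378,160), about 90 mm away in x. Stylus axis is at (0.5007,0.279). I'm moving down to it.

Emit:
jog_arm --deltas '[[[0,0,0],[-0.0173,0,-0.0024],0.6],[[0,0,0],[-0.0173,0.02,-0.0024],0.6],[[0,0,0],[-0.0173,0.045,-0.0024],0.6],[[0,0,0],[-0.0173,0.07,-0.0024],0.6],[[0,0,0],[-0.0173,0.095,-0.0024],0.6],[[0,0,0],[-0.0173,0.115,-0.0024],0.6],[[0,0,0],[-0.0173,0.135,-0.0024],0.6],[[0,0,0],[-0.0173,0.15,-0.0024],0.6],[[0,0,0],[-0.0173,0.16,-0.0024],0.6],[[0,0,0],[-0.0173,0.16,-0.0024],0.6]]'

```text
time: 1.87
eef_pos: [0.4991, 0.2774, 0.0575]
tcp_rot: [0.503, -0.501, 0.498, -0.498]
contact_force: [-0.1, 0.3, 0.1]
opening: 0.599
```

Emit:
jog_arm --deltas '[[[0,0,0],[-0.0015,-0.0025,0.0015],0.6],[[0,0,0],[-0.0015,-0.0025,0.0015],0.6],[[0,0,0],[-0.0015,-0.0025,0.0015],0.6]]'

```text
time: 2.12
eef_pos: [0.502, 0.2791, 0.0616]
tcp_rot: [0.502, -0.5, 0.499, -0.499]
contact_force: [-0.1, 0.2, -0.1]
opening: 0.599
```

```bash
python3 - <<'E'
from h import *
c=grab('side','side2');s=state();print(s['time'],s['eef_pos'],R.from_quat(s['tcp_rot']).as_matrix().round(4).tolist(),s['opening'])
c2=grab('scene','scene2')
cv2.imwrite('pics/c4.png',np.hstack([cv2.resize(c['pixels'][220:340,190:320],None,fx=3,fy=3),cv2.resize(c2['pixels'][140:260,330:460],None,fx=3,fy=3)]))
E
```

```text
2.1667 [0.50174095 0.27913925 0.06148306] [[0.0024, -0.0046, 1.0], [-1.0, -0.0011, 0.0024], [0.0011, -1.0, -0.0046]] 0.6002214066354163
```

View pics/c4.png

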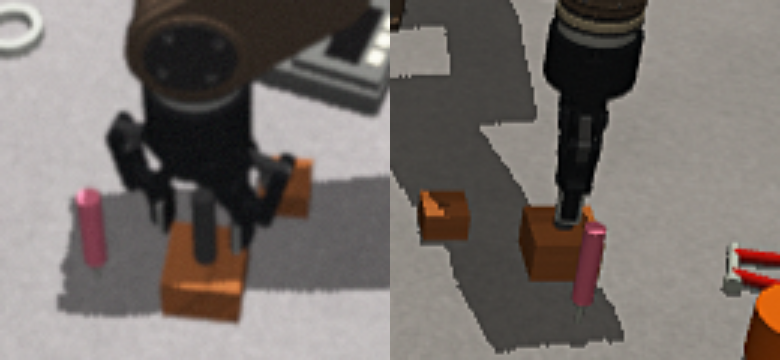

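The stylus (200,225 in the left crop) stands between the open fingers, and the pink one is clear. I'm closing now.

Emit:
jog_arm --deltas '[[[0,0,0],[0,0,0],0.1],[[0,0,0],[0,0,0],0.1],[[0,0,0],[0,0,0],0.1],[[0,0,0],[0,0,0],0.1],[[0,0,0],[0,0,0],0.1],[[0,0,0],[0,0,0],0.1],[[0,0,0],[0,0,0],0.1]]' --force 40

```text
time: 2.8
eef_pos: [0.5018, 0.2794, 0.0619]
tcp_rot: [0.502, -0.5, 0.499, -0.499]
contact_force: [-0.1, -0.2, 4.1]
opening: 0.199
```

```bash
python3 - <<'E'
from h import *
s=state();print(s['time'],s['eef_pos'],R.from_quat(s['tcp_rot']).as_matrix().round(4).tolist(),s['opening'],s['contact_force'],s['dq'])
E
```

```text
2.8 [0.50181853 0.2793649  0.06190348] [[0.0025, -0.0043, 1.0], [-1.0, -0.0008, 0.0025], [0.0008, -1.0, -0.0043]] 0.19927911070420784 [-0.14978957 -0.21547844  4.07266507] [-2.84122598e-04  4.23284893e-04 -1.35793155e-03 -2.95462460e-05
  9.47946458e-04 -3.81008862e-04]
```

Stylus gripped, with the tip 46 mm below the TCP. Seat pose noted as (0.5018, 0.2794, 0.0619). Lifting.

Emit:
jog_arm --deltas '[[[0,0,0],[0,-0.01,0],0.1],[[0,0,0],[0,-0.025,0],0.1],[[0,0,0],[0,-0.045,0],0.1],[[0,0,0],[0,-0.065,0],0.1],[[0,0,0],[0,-0.085,0],0.1],[[0,0,0],[0,-0.1,0],0.1],[[0,0,0],[0,-0.1,0],0.1],[[0,0,0],[0,-0.1,0],0.1]]'

```text
time: 3.47
eef_pos: [0.5026, 0.2795, 0.1626]
tcp_rot: [0.501, -0.5, 0.499, -0.5]
contact_force: [0.0, -0.3, -1.1]
opening: 0.2
```

```bash
python3 - <<'E'
from h import *
w=grab('wrist','wrist3');c=grab('side','side3');s=state();print(s['time'],s['eef_pos'],R.from_quat(s['tcp_rot']).as_matrix().round(4).tolist(),s['opening'],s['contact_force'])
d=grab('scene','scene3')
cv2.imwrite('pics/c5.png',np.hstack([cv2.resize(c['pixels'][180:320,190:320],(390,420)),cv2.resize(d['pixels'][130:270,330:460],(390,420))]))
E
```

```text
3.5667 [0.5013142  0.27908937 0.16038043] [[0.0025, -0.0067, 1.0], [-1.0, -0.0017, 0.0025], [0.0017, -1.0, -0.0067]] 0.19961553156144768 [ 0.42792649  0.24145579 -1.69733396]
```

View pics/c5.png

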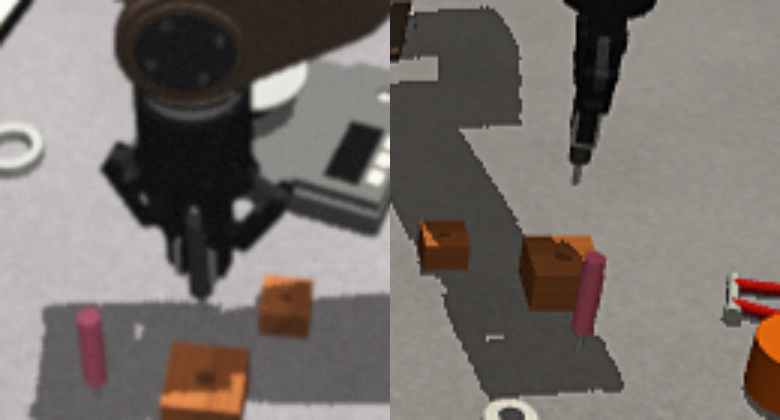

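View pics/wrist3.png

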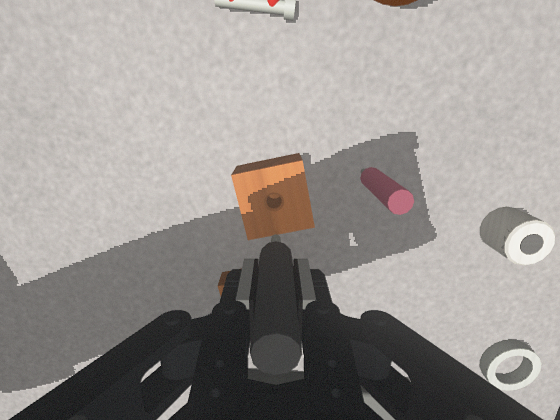

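```bash
python3 - <<'E'
from h import *
w=load('wrist3');d=load('scene3');c=load('side3')
print('hole',ray(w,274.5,201,.04))
for n,k in(('wrist',w),('scene',d),('side',c)):
    W=cloud(k);P=W.reshape(-1,3);m=(np.abs(P[:,0]-.5013)<.02)&(np.abs(P[:,1]-.279)<.025)
    for lo,hi in((.112,.125),(.125,.137),(.14,.155),(.155,.17),(.17,.19),(.19,.21),(.212,.218)):
        q=P[m&(P[:,2]>lo)&(P[:,2]<hi)]
        if len(q): print(n,lo,len(q),np.round(q.mean(0),4),np.round(np.percentile(q,3,axis=0),4),np.round(np.percentile(q,97,axis=0),4))
m=d['pixels'][170:200,505-0-330:0] if 0 else None
cv2.imwrite('pics/c6.png',cv2.resize(d['pixels'][135:200,375:425],None,fx=8,fy=8,interpolation=cv2.INTER_CUBIC))
print([proj(d,(.5013,.279,z)) for z in(.1145,.1385,.16)])
print([proj(w,(.5013,.279,z)) for z in(.1145,.1385,.16)])
E
```

```text
hole [0.50145776 0.27948641 0.04      ]
wrist 0.112 47 [0.5025 0.2814 0.1211] [0.4998 0.28   0.1173] [0.5053 0.2822 0.1244]
wrist 0.125 14 [0.5025 0.2817 0.1264] [0.5007 0.2809 0.1252] [0.5044 0.2823 0.128 ]
wrist 0.14 357 [0.5026 0.2861 0.1481] [0.4944 0.281  0.1412] [0.5106 0.2882 0.1545]
wrist 0.155 663 [0.5026 0.2869 0.1641] [0.488  0.2822 0.1557] [0.5171 0.2903 0.1698]
wrist 0.17 2180 [0.5013 0.2874 0.1806] [0.4825 0.283  0.1708] [0.5201 0.2905 0.1894]
wrist 0.19 3549 [0.502  0.2869 0.2013] [0.4835 0.2745 0.1908] [0.5194 0.2926 0.2096]
wrist 0.212 2731 [0.5021 0.2832 0.215 ] [0.4838 0.2717 0.2124] [0.5191 0.2916 0.2174]
scene 0.112 6 [0.504  0.2801 0.119 ] [0.5016 0.2783 0.1163] [0.5062 0.2817 0.1229]
scene 0.125 10 [0.5051 0.2797 0.1303] [0.5028 0.2773 0.127 ] [0.5077 0.2825 0.1345]
scene 0.14 35 [0.5087 0.2789 0.1472] [0.5043 0.2718 0.1407] [0.5128 0.2873 0.1546]
scene 0.155 26 [0.513  0.2779 0.1639] [0.4901 0.2693 0.1563] [0.5204 0.2893 0.1691]
scene 0.17 40 [0.5149 0.2782 0.1803] [0.4922 0.2691 0.1705] [0.5212 0.2907 0.1895]
scene 0.19 6 [0.5083 0.2735 0.1974] [0.4848 0.2668
[... 385 characters left out ...]
2869 0.1636] [0.4876 0.2831 0.1558] [0.5164 0.2898 0.1693]
side 0.17 110 [0.5011 0.2876 0.1798] [0.4826 0.2834 0.1711] [0.52   0.2912 0.1888]
side 0.19 118 [0.5023 0.2875 0.2   ] [0.4834 0.2793 0.1907] [0.518  0.2928 0.2095]
side 0.212 64 [0.5013 0.2838 0.2149] [0.4822 0.2717 0.2123] [0.5175 0.2921 0.2171]
[(np.float64(390.8266345653688), np.float64(190.88619979583206)), (np.float64(392.1661344937487), np.float64(182.92886115930514)), (np.float64(393.39101854571527), np.float64(175.65240150038738))]
[(np.float64(273.54290412141194), np.float64(236.6524537596258)), (np.float64(273.1690522268662), np.float64(253.70315291097654)), (np.float64(272.74580262632344), np.float64(273.0067908223242))]
```

View pics/c6.png

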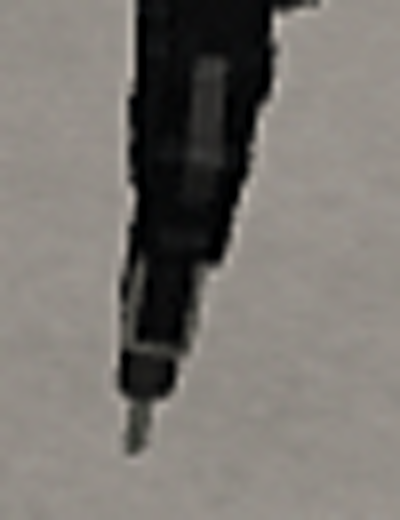

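Stylus hangs vertically with its tip under the TCP, and the vacated hole is at (275,201) → (0.5015,0.2795). Travelling to the button.

Emit:
jog_arm --deltas '[[[0,0,0],[0.03,0,-0.004],0.1],[[0,0,0],[0.065,0,-0.009],0.1],[[0,0,0],[0.1,0,-0.014],0.1],[[0,0,0],[0.14,0,-0.019],0.1],[[0,0,0],[0.18,0,-0.025],0.1],[[0,0,0],[0.22,0,-0.03],0.1],[[0,0,0],[0.26,0,-0.036],0.1],[[0,0,0],[0.3,0,-0.042],0.1],[[0,0,0],[0.33,0,-0.046],0.1],[[0,0,0],[0.354,0,-0.048],0.1]]'

```text
time: 4.45
eef_pos: [0.4525, -0.0771, 0.1596]
tcp_rot: [0.503, -0.502, 0.498, -0.497]
contact_force: [0.3, -0.2, -0.6]
opening: 0.201
```

Emit:
jog_arm --deltas '[[[0,0,0],[0,0,0],0.1],[[0,0,0],[0,0,0],0.1]]'

```text
time: 4.62
eef_pos: [0.4514, -0.0778, 0.1582]
tcp_rot: [-0.502, 0.504, -0.498, 0.496]
contact_force: [1.0, -0.4, -1.6]
opening: 0.197
```

```bash
python3 - <<'E'
from h import *
w=grab('wrist','wrist4');s=state();print(s['time'],s['eef_pos'],R.from_quat(s['tcp_rot']).as_matrix().round(4).tolist(),s['opening'],s['contact_force'])
P=cloud(w).reshape(-1,3);e=s['eef_pos'];m=(np.abs(P[:,0]-e[0])<.012)&(np.abs(P[:,1]-e[1])<.012)
for lo,hi in((.105,.127),(.145,.155)):
    q=P[m&(P[:,2]>lo)&(P[:,2]<hi)];print(len(q),q.mean(0))
c=P[(P[:,2]>.036)&(P[:,2]<.047)&(P[:,0]<.52)&(P[:,1]>-.13)&(P[:,1]<.07)].astype(np.float32);print(cv2.minAreaRect(c[:,:2]*1000))
print('button px',proj(w,(.4541,-.0759,.038)))
E
```

```text
4.6667 [ 0.45162832 -0.0769148   0.1583417 ] [[-0.001, -0.0123, 0.9999], [-1.0, 0.0002, -0.001], [-0.0002, -0.9999, -0.0123]] 0.20105450153478774 [0.48014666 0.02121931 0.13366899]
62 [ 0.45101498 -0.07588989  0.11802221]
283 [ 0.45145474 -0.0711891   0.15009851]
((457.02032470703125, -26.473358154296875), (170.69497680664062, 80.25239562988281), 86.42377471923828)
button px (np.float64(280.4345363392619), np.float64(199.65426814323575))
```

View pics/wrist4.png

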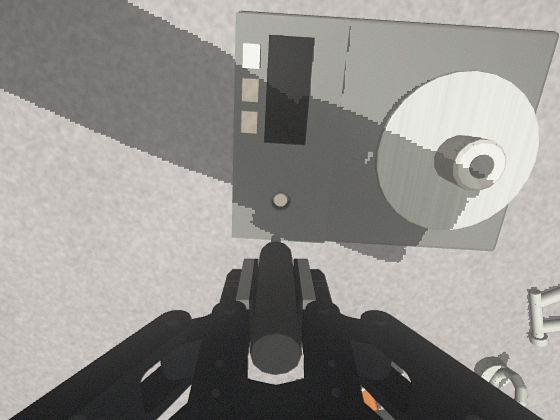

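Button at (280,200) in its hole. Tip end is near (0.451,-0.078), so I'm correcting the position and a slight tilt, then going down to just above the console.

Emit:
jog_arm --deltas '[[[0.012,0,0],[-0.0019,0,0.003],0.1],[[0.012,0,0],[-0.0019,0.01,0.003],0.1],[[0.012,0,0],[-0.0019,0.025,0.003],0.1],[[0.012,0,0],[-0.0019,0.04,0.0034],0.1],[[0.012,0,0],[-0.0019,0.052,0.0034],0.1],[[0.012,0,0],[-0.0019,0.06,0.0034],0.1],[[0.012,0,0],[-0.0019,0.064,0.0034],0.1],[[0.012,0,0],[-0.0019,0.064,0.0034],0.1],[[0.012,0,0],[-0.0019,0.064,0.0034],0.1]]'

```text
time: 5.42
eef_pos: [0.4545, -0.0747, 0.0944]
tcp_rot: [-0.5, 0.5, -0.5, 0.5]
contact_force: [0.3, 0.7, -0.7]
opening: 0.198
```

```bash
python3 - <<'E'
from h import *
w=grab('wrist','wrist5');s=state();print(s['time'],s['eef_pos'],R.from_quat(s['tcp_rot']).as_matrix().round(4).tolist(),s['opening'],s['contact_force'])
d=grab('side','side5');
P=cloud(w).reshape(-1,3);e=s['eef_pos'];m=(np.abs(P[:,0]-e[0])<.012)&(np.abs(P[:,1]-e[1])<.012)
for lo,hi in((.0465,.0632),(.075,.09)):
    q=P[m&(P[:,2]>lo)&(P[:,2]<hi)];print(len(q),q.mean(0))
p=proj(w,(.4541,-.0759,.038));print(p)
q=proj(d,(.4541,-.0759,.042));print(q)
u,v=map(int,p);a=cv2.resize(w['pixels'][v-45:v+45,u-45:u+45],(400,400),interpolation=cv2.INTER_CUBIC)
u,v=map(int,q);b=cv2.resize(d['pixels'][v-35:v+35,u-35:u+35],(400,400),interpolation=cv2.INTER_CUBIC)
cv2.imwrite('pics/c7.png',np.hstack([a,b]))
E
```

```text
5.4667 [ 0.45480392 -0.07492283  0.09487083] [[-0.0003, 0.0008, 1.0], [-1.0, -0.0003, -0.0003], [0.0003, -1.0, 0.0008]] 0.19818118688828232 [ 0.55854256  0.05082027 -0.5257273 ]
62 [ 0.45455315 -0.07272184  0.05418986]
396 [ 0.45456507 -0.06808171  0.08275707]
(np.float64(274.82527177017994), np.float64(232.65925353517878))
(np.float64(318.0536652130545), np.float64(211.4843048875618))
```

View pics/c7.png

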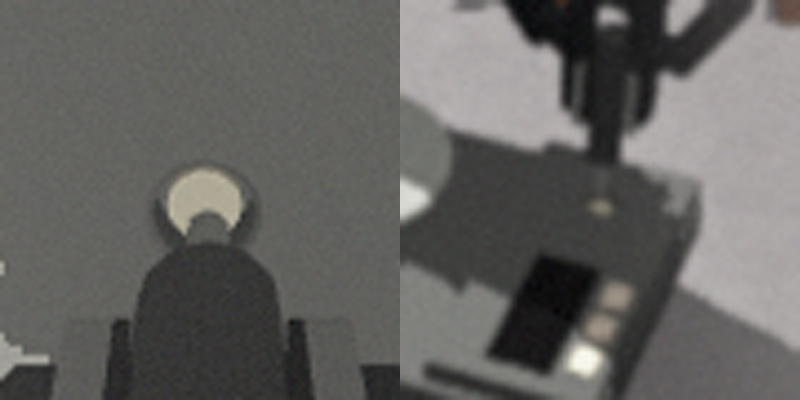

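Tip is centred over the button disc, within about 1 mm (crop, 205,215). Pressing down.

Emit:
jog_arm --deltas '[[[0,0,0],[0.0002,0.004,-0.0004],0.1],[[0,0,0],[0.0002,0.008,-0.0004],0.1],[[0,0,0],[0.0002,0.01,-0.0004],0.1],[[0,0,0],[0.0002,0.012,-0.0004],0.1],[[0,0,0],[0.0002,0.0135,-0.0004],0.1],[[0,0,0],[0.0002,0.0135,-0.0004],0.1],[[0,0,0],[0.0002,0.0135,-0.0004],0.1]]'

```text
time: 6.1
eef_pos: [0.4545, -0.0754, 0.0818]
tcp_rot: [0.5, -0.5, 0.5, -0.5]
contact_force: [-0.6, 0.2, 1.9]
opening: 0.198
```

```bash
python3 - <<'E'
from h import *
s=state();print(s['time'],s['eef_pos'],s['opening'],s['contact_force'])
E
```

```text
6.1 [ 0.45454881 -0.07535273  0.08179302] 0.19808548555236766 [-0.62977527  0.15762244  1.85522724]
```

Emit:
jog_arm --deltas '[[[0,0,0],[0,0.0015,0],0.1],[[0,0,0],[0,0.0025,0],0.1],[[0,0,0],[0,0.0035,0],0.1],[[0,0,0],[0,0.0035,0],0.1],[[0,0,0],[0,0.0035,0],0.1]]'

```text
time: 6.52
eef_pos: [0.4549, -0.0755, 0.0795]
tcp_rot: [0.5, -0.5, 0.5, -0.5]
contact_force: [-3.4, 1.3, 8.8]
opening: 0.199
```

```bash
python3 - <<'E'
from h import *
s=state();print(s['time'],s['eef_pos'],s['opening'],s['contact_force'])
w=grab('wrist','wrist6');d=grab('side','side6')
p=proj(w,(.4541,-.0759,.038));q=proj(d,(.4541,-.0759,.042))
u,v=map(int,p);a=cv2.resize(w['pixels'][v-45:v+45,u-45:u+45],(400,400),interpolation=cv2.INTER_CUBIC)
u,v=map(int,q);b=cv2.resize(d['pixels'][v-35:v+35,u-35:u+35],(400,400),interpolation=cv2.INTER_CUBIC)
cv2.imwrite('pics/c8.png',np.hstack([a,b]))
E
```

```text
6.5167 [ 0.45491535 -0.07550078  0.07951719] 0.19941730518894127 [-3.37915549  1.29477925  8.75202212]
```

View pics/c8.png

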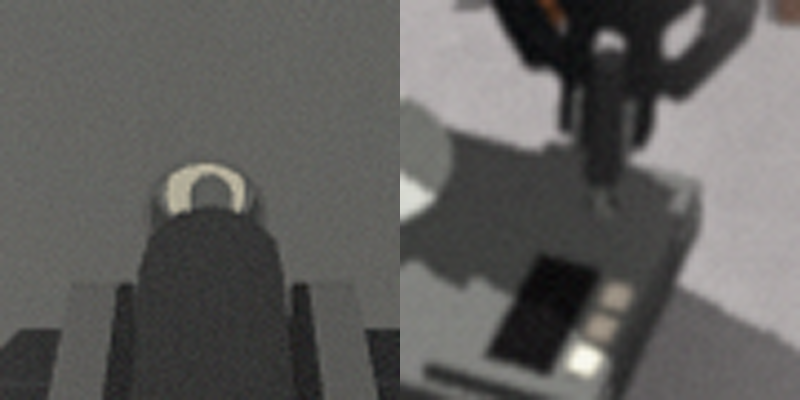

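Contact force is 8.8 N with the tip at 34 mm, so the button has bottomed out, and the tip sits on the white disc. I'm retracting and going back to the block.

Emit:
jog_arm --deltas '[[[0,0,0],[0,-0.005,0],0.1],[[0,0,0],[0,-0.02,0],0.1],[[0,0,0],[0,-0.045,0],0.1],[[0,0,0],[0,-0.07,0],0.1],[[0,0,0],[0,-0.082,0],0.1],[[0,0,0],[0,-0.082,0],0.1]]'

```text
time: 7.12
eef_pos: [0.4571, -0.0763, 0.1649]
tcp_rot: [0.499, -0.497, 0.503, -0.501]
contact_force: [0.7, -0.5, -0.5]
opening: 0.204
```

Emit:
jog_arm --deltas '[[[0,0,0],[-0.03,0,0.004],0.1],[[0,0,0],[-0.065,0,0.008],0.1],[[0,0,0],[-0.1,0,0.013],0.1],[[0,0,0],[-0.14,0,0.018],0.1],[[0,0,0],[-0.18,0,0.023],0.1],[[0,0,0],[-0.22,0,0.028],0.1],[[0,0,0],[-0.26,0,0.033],0.1],[[0,0,0],[-0.3,0,0.039],0.1],[[0,0,0],[-0.33,0,0.043],0.1],[[0,0,0],[-0.354,0,0.047],0.1]]'

```text
time: 7.95
eef_pos: [0.5032, 0.2802, 0.162]
tcp_rot: [0.5, -0.497, 0.502, -0.501]
contact_force: [-1.0, -0.3, 0.8]
opening: 0.196
```

Emit:
jog_arm --deltas '[[[0,0,0],[0,0,0],0.1],[[0,0,0],[0,0,0],0.1]]'

```text
time: 8.12
eef_pos: [0.502, 0.281, 0.1598]
tcp_rot: [0.502, -0.497, 0.501, -0.501]
contact_force: [0.6, -1.2, -1.1]
opening: 0.197
```

```bash
python3 - <<'E'
from h import *
w=grab('wrist','wrist7');s=state();print(s['time'],s['eef_pos'],R.from_quat(s['tcp_rot']).as_matrix().round(4).tolist(),s['opening'],s['contact_force'])
P=cloud(w).reshape(-1,3);e=s['eef_pos'];m=(np.abs(P[:,0]-e[0])<.012)&(np.abs(P[:,1]-e[1])<.012)
for lo,hi in((-.046,-.0245),(-.02,-.006)):
    q=P[m&(P[:,2]>lo+e[2])&(P[:,2]<hi+e[2])];print(len(q),q.mean(0))
g=w['pixels'].max(2);
E
```

```text
8.1667 [0.50206573 0.2799545  0.15999844] [[0.0028, 0.0029, 1.0], [-1.0, -0.0051, 0.0028], [0.0051, -1.0, 0.0029]] 0.19450054174204753 [-0.4829487   0.28153923 -0.55769001]
63 [0.50210955 0.28271188 0.11940085]
372 [0.50195451 0.28748275 0.14720494]
```

View pics/wrist7.png

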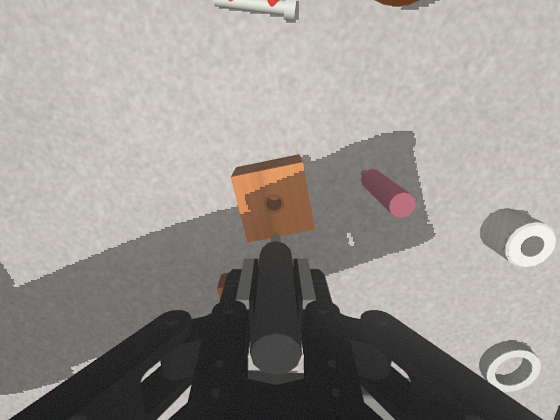

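Emit:
jog_arm --deltas '[[[-0.004,0,0.004],[0,0,-0.0005],0.1],[[-0.004,0,0.004],[0,0.015,-0.0005],0.1],[[-0.004,0,0.004],[0,0.035,-0.0005],0.1],[[-0.004,0,0.004],[0,0.05,-0.0005],0.1],[[-0.004,0,0.004],[0,0.06,-0.0005],0.1],[[-0.004,0,0.004],[0,0.067,-0.0005],0.1],[[-0.004,0,0.004],[0,0.067,-0.0005],0.1],[[-0.004,0,0.004],[0,0.067,-0.0005],0.1]]'

```text
time: 8.83
eef_pos: [0.502, 0.2792, 0.0931]
tcp_rot: [0.501, -0.499, 0.499, -0.5]
contact_force: [-0.2, -0.4, 0.2]
opening: 0.202
```

```bash
python3 - <<'E'
from h import *
w=grab('wrist','wrist8');s=state();print(s['time'],s['eef_pos'],R.from_quat(s['tcp_rot']).as_matrix().round(4).tolist(),s['opening'],s['contact_force'])
P=cloud(w).reshape(-1,3);e=s['eef_pos'];m=(np.abs(P[:,0]-e[0])<.012)&(np.abs(P[:,1]-e[1])<.012)
q=P[m&(P[:,2]>-.046+e[2])&(P[:,2]<e[2]-.0245)];print(len(q),q.mean(0))
u,v=map(int,proj(w,(.5018,.2794,.04)));cv2.imwrite('pics/c9.png',cv2.resize(w['pixels'][v-45:v+45,u-45:u+45],(450,450),interpolation=cv2.INTER_CUBIC))
E
```

```text
8.8833 [0.5024488  0.27949118 0.09385822] [[0.0023, 0.0003, 1.0], [-1.0, -0.0006, 0.0023], [0.0006, -1.0, 0.0003]] 0.20014145292127236 [-0.8405211  -0.21273282 -0.35708799]
61 [0.50196709 0.2809566  0.05284071]
```

View pics/c9.png

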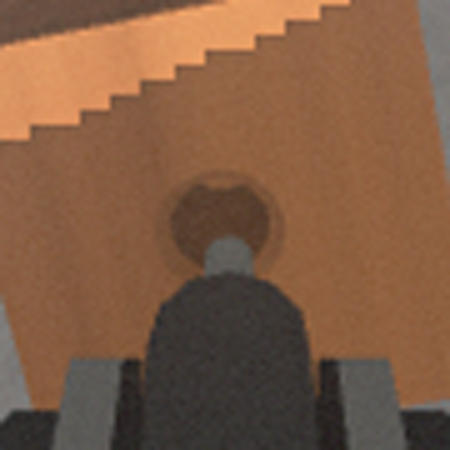

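Tip (230,245 in the crop) is lined up with the hole (222,225). Inserting.

Emit:
jog_arm --deltas '[[[0,0,0],[0,0.006,-0.0005],0.1],[[0,0,0],[0,0.013,-0.0005],0.1],[[0,0,0],[0,0.02,-0.0005],0.1],[[0,0,0],[0,0.026,-0.0005],0.1],[[0,0,0],[0,0.03,-0.0005],0.1],[[0,0,0],[0,0.0315,-0.0005],0.1],[[0,0,0],[0,0.0315,-0.0005],0.1],[[0,0,0],[0,0.0315,-0.0005],0.1]]'

```text
time: 9.55
eef_pos: [0.502, 0.2795, 0.0622]
tcp_rot: [-0.501, 0.499, -0.5, 0.501]
contact_force: [-0.0, -0.2, 0.5]
opening: 0.2
```

Emit:
jog_arm --deltas '[[[0,0,0],[0,0.0005,0],0.1],[[0,0,0],[0,0.0005,0],0.25],[[0,0,0],[0,0.0005,0],0.3],[[0,0,0],[0,0.0005,0],0.45],[[0,0,0],[0,0.0005,0],0.6],[[0,0,0],[0,0.0005,0],0.6],[[0,0,0],[0,0.0005,0],0.6]]'

```text
time: 10.13
eef_pos: [0.502, 0.2796, 0.0617]
tcp_rot: [-0.501, 0.499, -0.5, 0.501]
contact_force: [0.2, -0.9, -0.8]
opening: 0.599
```

Emit:
jog_arm --deltas '[[[0,0,0],[0,-0.015,0],0.6],[[0,0,0],[0,-0.04,0],0.6],[[0,0,0],[0,-0.07,0],0.6],[[0,0,0],[0,-0.1,0],0.6],[[0,0,0],[0,-0.13,0],0.6],[[0,0,0],[0,-0.15,0],0.6],[[0,0,0],[0,-0.15,0],0.6]]'

```text
time: 10.72
eef_pos: [0.5048, 0.2807, 0.2182]
tcp_rot: [-0.497, 0.497, -0.501, 0.504]
contact_force: [0.7, 1.0, 0.6]
opening: 0.599
```

```bash
python3 - <<'E'
from h import *
w=grab('wrist','wrist9');s=state();print(s['time'],s['eef_pos'],R.from_quat(s['tcp_rot']).as_matrix().round(4).tolist(),s['opening'],s['contact_force'])
P=cloud(w).reshape(-1,3)
m=(np.abs(P[:,0]-.502)<.02)&(np.abs(P[:,1]-.28)<.02)&(P[:,2]>.11)&(P[:,2]<.13)
q=P[m];print(len(q),q.mean(0))
c=grab('side','side9');b=c['pixels'][220:340,190:320];cv2.imwrite('pics/c10.png',np.hstack([cv2.resize(b,(390,360)),cv2.resize(w['pixels'],(480,360))]))
E
```

```text
10.7667 [0.50358849 0.28019887 0.21509154] [[0.0024, 0.0069, 1.0], [-1.0, 0.0017, 0.0024], [-0.0017, -1.0, 0.0069]] 0.6018639939438912 [0.57254326 0.19321628 0.02653853]
386 [0.50212653 0.27990502 0.11433549]
```

View pics/c10.png

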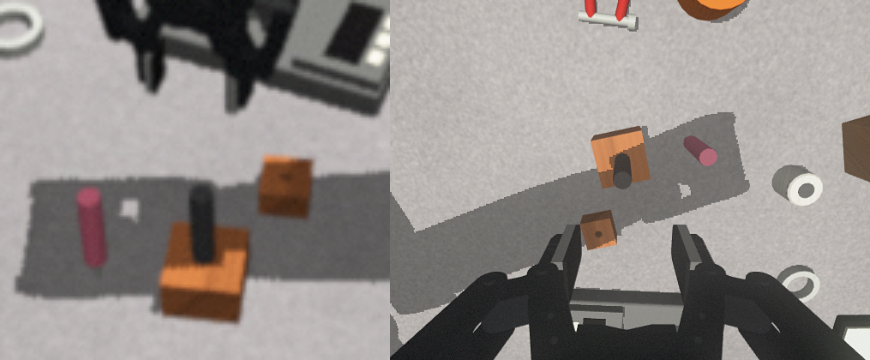

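Stylus reseated: its top is at the same spot and height as before. Next, the tongs. I'll cross over at height, turning 90° on the way.

Emit:
jog_arm --deltas '[[[0,-0.1,0],[0.02,-0.005,0],0.6],[[0,-0.2,0],[0.055,-0.015,0],0.6],[[0,-0.3,0],[0.09,-0.02,0],0.7],[[0,-0.4,0],[0.13,-0.025,0],0.8],[[0,-0.5,0],[0.17,-0.025,0],0.9],[[0,-0.6,0],[0.21,-0.025,0],0.9],[[0,-0.7,0],[0.25,-0.025,0],0.9],[[0,-0.8,0],[0.285,-0.025,0],0.9],[[0,-0.9,0],[0.31,-0.025,0],0.9],[[0,-1.0,0],[0.33,-0.025,0],0.9]]'

```text
time: 11.65
eef_pos: [0.5016, -0.0523, 0.2347]
tcp_rot: [-0.679, 0.198, -0.197, 0.679]
contact_force: [-0.6, -0.3, -0.7]
opening: 0.899
```

```bash
python3 - <<'E'
from h import *
s=state();M=R.from_quat(s['tcp_rot']).as_matrix();print(s['time'],s['eef_pos'],M.round(4).tolist(),s['opening'],s['qpos'])
t=np.array([.48,-.30,.24]);D=np.array([[1,0,0],[0,0,1],[0,-1,0]]).T
D=np.array([[1,0,0],[0,0,-1],[0,1,0]]).T # columns x=(1,0,0), y=(0,0,-1), z=(0,1,0)
print('shift',M.T@(t-s['eef_pos']),'turn',R.from_matrix(M.T@D).as_rotvec())
for n in('scene0','side0'):
    c=load(n);W=cloud(c);hsv=cv2.cvtColor(c['pixels'],cv2.COLOR_BGR2HSV);P=W.reshape(-1,3);h=hsv.reshape(-1,3)
    m=(P[:,0]>.36)&(P[:,0]<.68)&(P[:,1]>-.4)&(P[:,1]<-.2)&(P[:,2]>.034)&(P[:,2]<.06)
    q=P[m].astype(np.float32);print(n,len(q),q.min(0),q.max(0),cv2.minAreaRect(q[:,:2]*1000))
    for x in np.arange(.39,.63,.02):
        r=q[abs(q[:,0]-x)<.01]; 
        if len(r): print(round(x,2),len(r),np.round(np.sort(r[:,1])[[0,len(r)//4,3*len(r)//4,-1]],3))
E
```

```text
11.65 [ 0.50158526 -0.05227061  0.23472063] [[0.8443, -0.0019, 0.5359], [-0.5359, 0.0011, 0.8443], [-0.0022, -1.0, -0.0001]] 0.8986165566228514 [-3.05526747e-01 -9.78118051e-02  1.98399147e+00  5.25943281e-04
  1.25754969e+00 -1.31091065e+00]
shift [ 0.11452267 -0.00551605 -0.22072104] turn [-5.56185975e-04 -5.65574797e-01 -2.15331126e-03]
scene0 194 [ 0.39380607 -0.35889497  0.03436515] [ 0.5997483  -0.25227013  0.04906852] ((491.37261962890625, -320.2347717285156), (207.99560546875, 68.05091094970703), 20.467702865600586)
0.39 5 [-0.359 -0.356 -0.346 -0.345]
0.41 38 [-0.359 -0.353 -0.343 -0.334]
0.43 16 [-0.355 -0.35  -0.329 -0.324]
0.45 13 [-0.349 -0.348 -0.321 -0.314]
0.47 14 [-0.346 -0.345 -0.309 -0.303]
0.49 15 [-0.343 -0.34  -0.302 -0.296]
0.51 15 [-0.336 -0.334 -0.288 -0.285]
0.53 18 [-0.33  -0.327 -0.279 -0.272]
0.55 22 [-0.328 -0.326 -0.268 -0.261]
0.57 21 [-0.325 -0.323 -0.257 -0.252]
0.59 17 [-0.32  -0.318 -0.315 -0.313]
side0 477 [ 0.3936649  -0.36241344  0.0340226 ] [ 0.59905195 -0.25207737  0.05061459] ((490.8686828613281, -307.4618835449219), (206.24221801757812, 73.57058715820312), 12.634537696838379)
0.39 13 [-0.353 -0.347 -0.344 -0.339]
0.41 46 [-0.362 -0.355 -0.337 -0.331]
0.43 47 [-0.357 -0.353 -0.326 -0.319]
0.45 52 [-0.354 -0.347 -0.316 -0.309]
0.47 49 [-0.351 -0.344 -0.306 -0.298]
0.49 51 [-0.345 -0.339 -0.297 -0.288]
0.51 48 [-0.339 -0.333 -0.287 -0.28 ]
0.53 48 [-0.336 -0.326 -0.274 -0.268]
0.55 51 [-0.33  -0.325 -0.262 -0.254]
0.57 47 [-0.326 -0.324 -0.257 -0.252]
0.59 25 [-0.322 -0.317 -0.315 -0.306]
```

Emit:
jog_arm --deltas '[[[0,-0.1,0],[0.013,-0.001,-0.03],0.9],[[0,-0.2,0],[0.026,-0.002,-0.06],0.9],[[0,-0.3,0],[0.039,-0.003,-0.09],0.9],[[0,-0.4,0],[0.052,-0.004,-0.12],0.9],[[0,-0.5,0],[0.065,-0.005,-0.15],0.9],[[0,-0.6,0],[0.08,-0.005,-0.18],0.9],[[0,-0.7,0],[0.093,-0.005,-0.21],0.9],[[0,-0.8,0],[0.104,-0.005,-0.235],0.9],[[0,-0.9,0],[0.111,-0.005,-0.2525],0.9],[[0,-0.91,0],[0.111,-0.005,-0.2525],0.9]]'

```text
time: 12.48
eef_pos: [0.4582, -0.3275, 0.2365]
tcp_rot: [-0.695, -0.119, 0.122, 0.698]
contact_force: [-0.0, -1.4, -0.3]
opening: 0.898
```

Emit:
jog_arm --deltas '[[[0,0,0],[0,0,0],0.9],[[0,0,0],[0,0,0],0.9]]'

```text
time: 12.65
eef_pos: [0.4574, -0.3266, 0.234]
tcp_rot: [-0.694, -0.118, 0.123, 0.7]
contact_force: [-0.8, 0.3, -0.7]
opening: 0.894
```

```bash
python3 - <<'E'
from h import *
w=grab('wrist','wrist10');s=state();print(s['time'],s['eef_pos'],R.from_quat(s['tcp_rot']).as_matrix().round(4).tolist(),s['opening'],s['contact_force'],s['qpos'])
P=cloud(w).reshape(-1,3)
m=(P[:,0]>.36)&(P[:,0]<.66)&(P[:,1]>-.42)&(P[:,1]<-.2)&(P[:,2]>.04)&(P[:,2]<.05)
q=P[m].astype(np.float32);print(len(q),q.min(0),q.max(0),q[:,2].mean(),cv2.minAreaRect(q[:,:2]*1000))
np.save('tongs.npy',q)
for x in np.arange(.39,.63,.02):
    r=q[abs(q[:,0]-x)<.005]
    if len(r): print(round(x,2),len(r),np.round(np.sort(r[:,1])[[0,len(r)//4,3*len(r)//4,-1]],4))
E
```

```text
12.7 [ 0.45776134 -0.3262395   0.23464405] [[0.9419, -0.0077, -0.3359], [0.336, 0.006, 0.9419], [-0.0052, -1.0, 0.0082]] 0.8991050073305136 [-0.63880596  0.1744638   0.7756835 ] [-7.99075861e-01  4.12173405e-02  1.84836484e+00 -1.37448392e-03
  1.26165730e+00 -2.71205225e+00]
1373 [ 0.39258128 -0.36223128  0.04005782] [ 0.59790593 -0.2528798   0.04723132] 0.044333573 ((489.9499816894531, -319.8840026855469), (205.44288635253906, 69.17375946044922), 19.791454315185547)
0.39 27 [-0.3573 -0.3542 -0.3493 -0.3458]
0.41 187 [-0.3616 -0.356  -0.3451 -0.3357]
0.43 63 [-0.356  -0.3541 -0.3289 -0.3252]
0.45 60 [-0.3521 -0.3498 -0.3183 -0.3143]
0.47 57 [-0.3481 -0.3455 -0.308  -0.3048]
0.49 56 [-0.3426 -0.3405 -0.299  -0.2961]
0.51 51 [-0.3369 -0.3349 -0.2901 -0.287 ]
0.53 50 [-0.3316 -0.3297 -0.2775 -0.274 ]
0.55 47 [-0.3287 -0.327  -0.2653 -0.2625]
0.57 46 [-0.3261 -0.324  -0.2568 -0.2529]
0.59 31 [-0.3215 -0.3198 -0.3171 -0.3151]
```

View pics/wrist10.png

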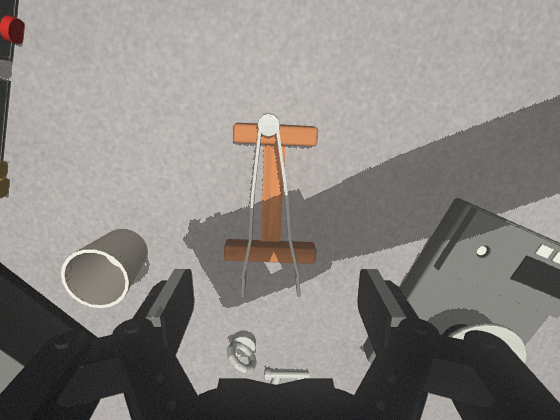

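```bash
python3 - <<'E'
from h import *
w=load('wrist10')
hsv=cv2.cvtColor(w['pixels'],cv2.COLOR_BGR2HSV)
# head disc from pixels
m=(w['pixels'].min(2)>150).astype(np.uint8);m[:105]=0;m[145:]=0;m[:,:250]=0;m[:,290:]=0
k,l,st,ce=cv2.connectedComponentsWithStats(m);i=1+st[1:,4].argmax();print(st[i],ce[i]);h=ray(w,*ce[i],.045);print('head',h)
q=np.load('tongs.npy')
ang=np.deg2rad(19.8)
for it in range(4):
    u=np.array([np.cos(ang),np.sin(ang)]);v=np.array([-u[1],u[0]])
    X=(q[:,:2]-h[:2])@u;Y=(q[:,:2]-h[:2])@v
    xs=np.arange(25,185,10)/1000;mid=[];
    for x in xs:
        s=abs(X-x)<.005;L=Y[s&(Y>0)];Rr=Y[s&(Y<0)]
        if len(L)and len(Rr): mid.append((x,(L.mean()+Rr.mean())/2,L.max(),Rr.min()))
    mid=np.array(mid);p=np.polyfit(mid[:,0],mid[:,1],1);print('ang',ang,p);ang+=np.arctan(p[0])
print(np.round(mid*1000,1));print(X.min(),X.max())
print('grip',h[:2]+u*.1+v*p[1], 'jaw',h[:2]+u*.183)
E
```

```text
[ 250  105   40   40 1026] [269.25536062 118.7748538 ]
head [ 0.39743694 -0.35280667  0.045     ]
ang 0.3455751918948773 [ 0.00234389 -0.00101634]
ang 0.3479190749720456 [ 1.25286887e-05 -1.02105138e-03]
ang 0.347931603660787 [-1.95471124e-08 -1.02104958e-03]
ang 0.34793158411367464 [ 3.04971372e-11 -1.02104959e-03]
[[ 25.   -0.9  11.5 -13.7]
 [ 35.   -1.1  12.5 -15. ]
 [ 45.   -1.1  13.6 -16.2]
 [ 55.   -1.   15.6 -17.5]
 [ 65.   -1.   16.7 -18.9]
 [ 75.   -1.1  17.8 -20.3]
 [ 85.   -0.9  18.9 -20.5]
 [ 95.   -1.2  20.  -21.9]
 [105.   -1.   20.1 -22.1]
 [115.   -1.1  21.3 -23.5]
 [125.   -1.1  21.4 -23.9]
 [135.   -1.1  23.7 -26.4]
 [145.   -0.9  26.2 -27.8]
 [155.   -1.   28.7 -30.6]
 [165.   -1.   31.  -33.2]
 [175.   -1.   32.2 -33.5]]
-0.004533240247178819 0.2009937035077741
grip [ 0.49179306 -0.31967114] jaw [ 0.56947157 -0.29041208]
```

Tongs: head near (269,125), jaws near (243,293) and (298,293). Grip point is about (0.496,-0.318), yaw 0.348. Joint 6 sits at -2.71, near its limit, so I'll do the half turn to the equivalent grasp. That also puts the camera on the jaw side.

Emit:
jog_arm --deltas '[[[0,0.12,0],[0.004,0,-0.001],0.9],[[0,0.24,0],[0.008,0,-0.001],0.9],[[0,0.36,0],[0.012,0,-0.002],0.9],[[0,0.48,0],[0.016,0,-0.002],0.9],[[0,0.6,0],[0.02,0,-0.003],0.9],[[0,0.72,0],[0.024,0,-0.003],0.9],[[0,0.84,0],[0.028,0,-0.004],0.9],[[0,0.96,0],[0.032,0,-0.005],0.9],[[0,1.08,0],[0.036,0,-0.005],0.9],[[0,1.2,0],[0.038,0,-0.005],0.9]]'

```text
time: 13.53
eef_pos: [0.4958, -0.3164, 0.2339]
tcp_rot: [-0.641, 0.299, -0.292, 0.643]
contact_force: [-0.3, 0.2, -0.6]
opening: 0.899
```

Emit:
jog_arm --deltas '[[[0,0.12,0],[0,0,0],0.9],[[0,0.24,0],[0,0,0],0.9],[[0,0.36,0],[0,0,0],0.9],[[0,0.48,0],[0,0,0],0.9],[[0,0.6,0],[0,0,0],0.9],[[0,0.72,0],[0,0,0],0.9],[[0,0.84,0],[0,0,0],0.9],[[0,0.96,0],[0,0,0],0.9],[[0,1.08,0],[0,0,0],0.9],[[0,1.2,0],[0,0,0],0.9]]'

```text
time: 14.37
eef_pos: [0.4961, -0.3148, 0.2336]
tcp_rot: [-0.363, 0.611, -0.604, 0.361]
contact_force: [-0.8, 0.3, 1.0]
opening: 0.893
```

```bash
cat >> h.py <<'E'
def goto(t,yaw,ref=None):
    """tool x=(-cos yaw,-sin yaw,0), y down; prints shift/turn"""
    s=state();M=R.from_quat(s['tcp_rot']).as_matrix();c,n=np.cos(yaw),np.sin(yaw)
    D=np.array([[-c,-n,0],[0,0,-1],[n,-c,0]]).T
    print(round(s['time'],2),'pos',s['eef_pos'].round(4),'op',round(s['opening'],3),'F',s['contact_force'].round(2),'j',s['qpos'].round(2))
    print(' shift',(M.T@(np.array(t)-s['eef_pos'])).round(4),'turn',R.from_matrix(M.T@D).as_rotvec().round(4))
E
python3 -c "
from h import *
goto((.4957,-.3182,.2),.348)"
```

```text
14.37 pos [ 0.4961 -0.3148  0.2336] op 0.893 F [-0.8   0.3   1.02] j [-0.74  0.1   1.79 -0.    1.26 -0.24]
 shift [0.0032 0.0336 0.0017] turn [0.0114 0.7264 0.0016]
```

Emit:
jog_arm --deltas '[[[0.002,0.12,0],[0.001,0.005,0],0.9],[[0.004,0.24,0],[0.002,0.01,0.001],0.9],[[0.006,0.36,0],[0.003,0.015,0.001],0.9],[[0.008,0.48,0],[0.003,0.02,0.0017],0.9],[[0.01,0.6,0],[0.003,0.03,0.0017],0.9],[[0.0114,0.7,0.0016],[0.003,0.0336,0.0017],0.9],[[0.0114,0.7264,0.0016],[0.0032,0.0336,0.0017],0.9],[[0.0114,0.7264,0.0016],[0.0032,0.0336,0.0017],0.9]]'

```text
time: 15.03
eef_pos: [0.4957, -0.3165, 0.199]
tcp_rot: [-0.123, 0.697, -0.696, 0.122]
contact_force: [1.1, -0.3, -0.7]
opening: 0.9
```

```bash
python3 - <<'E'
from h import *
w=grab('wrist','wrist11');goto((.4957,-.3182,.06),.348)
P=cloud(w).reshape(-1,3)
m=(P[:,0]>.36)&(P[:,0]<.66)&(P[:,1]>-.42)&(P[:,1]<-.2)&(P[:,2]>.04)&(P[:,2]<.05)
q=P[m];u=np.array([np.cos(.348),np.sin(.348)]);v=np.array([-u[1],u[0]]);g=np.array([.4957,-.3182])
X=(q[:,:2]-g)@u;Y=(q[:,:2]-g)@v;print('z',q[:,2].mean(),X.min(),X.max())
for x in np.arange(-.08,.1,.01):
    s=abs(X-x)<.005
    if s.sum(): print(round(x,3),s.sum(),(Y[s].min()*1000).round(1),(Y[s].max()*1000).round(1),((Y[s&(Y>0)].mean()+Y[s&(Y<0)].mean())*500).round(1))
E
```

```text
15.08 pos [ 0.4959 -0.3168  0.1995] op 0.901 F [-0.4   0.96  0.08] j [-0.74  0.13  1.82  0.    1.19  0.48]
 shift [0.0006 0.1395 0.0013] turn [0.0008 0.0017 0.0003]
z 0.04426388468862523 -0.10938082552340878 0.09694911969163039
-0.08 61 -12.5 11.9 -0.3
-0.07 62 -14.3 13.8 -0.3
-0.06 65 -15.2 14.8 -0.4
-0.05 67 -17.0 15.6 -0.4
-0.04 65 -17.8 17.4 -0.4
-0.03 69 -19.5 19.1 -0.3
-0.02 70 -20.3 20.0 -0.4
-0.01 70 -21.0 20.7 -0.4
-0.0 73 -21.8 21.5 -0.4
0.01 78 -22.4 22.2 -0.4
0.02 76 -23.8 23.0 -0.4
0.03 84 -25.3 24.5 -0.4
0.04 86 -27.8 27.0 -0.5
0.05 96 -30.1 29.3 -0.3
0.06 90 -32.3 30.9 -0.4
0.07 101 -33.9 32.4 -0.4
0.08 130 -34.2 33.1 -0.5
0.09 123 -34.9 34.3 -0.4
```

View pics/wrist11.png

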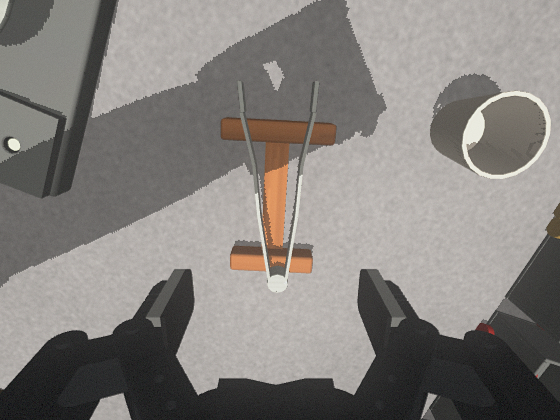

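The tongs are centred between the open fingers (head 277,284; jaws 240,95 and 316,95), and the grip width of 43 mm agrees. Descending.

Emit:
jog_arm --deltas '[[[0,0,0],[0.0006,0.015,0.0017],0.9],[[0,0,0],[0.0006,0.035,0.0017],0.9],[[0,0,0],[0.0006,0.06,0.0017],0.9],[[0,0,0],[0.0006,0.085,0.0017],0.9],[[0,0,0],[0.0006,0.11,0.0017],0.9],[[0,0,0],[0.0006,0.135,0.0017],0.9],[[0,0,0],[0.0006,0.155,0.0017],0.9],[[0,0,0],[0.0006,0.17,0.0017],0.9],[[0,0,0],[0.0006,0.178,0.0017],0.9],[[0,0,0],[0.0006,0.178,0.0017],0.9]]'

```text
time: 15.92
eef_pos: [0.4949, -0.317, 0.0195]
tcp_rot: [-0.124, 0.698, -0.695, 0.122]
contact_force: [-0.4, -0.2, -0.2]
opening: 0.901
```

```bash
python3 -c "
from h import *
goto((.4958,-.3186,.016),.348)"
```

```text
15.92 pos [ 0.4949 -0.317   0.0195] op 0.901 F [-0.41 -0.21 -0.25] j [-0.74  0.36  1.91  0.    0.87  0.48]
 shift [-0.0003  0.0035  0.0018] turn [0.0044 0.0027 0.0021]
```

Emit:
jog_arm --deltas '[[[0.004,0.0027,0.002],[-0.0003,0.0035,0.0018],0.8],[[0.004,0.0027,0.002],[-0.0003,0.0035,0.0018],0.65],[[0.004,0.0027,0.002],[-0.0003,0.0035,0.0018],0.55],[[0.004,0.0027,0.002],[-0.0003,0.0035,0.0018],0.55],[[0.004,0.0027,0.002],[-0.0003,0.0035,0.0018],0.55]]' --force 25

```text
time: 16.33
eef_pos: [0.4963, -0.319, 0.017]
tcp_rot: [0.122, -0.696, 0.697, -0.123]
contact_force: [0.6, 0.3, -0.4]
opening: 0.553
```

```bash
python3 - <<'E'
from h import *
goto((.4958,-.3186,.016),.348)
w=grab('wrist','wrist12')
E
```

```text
16.33 pos [ 0.4963 -0.319   0.017 ] op 0.553 F [ 0.61  0.31 -0.45] j [-0.74  0.37  1.91  0.    0.86  0.48]
 shift [ 0.0003  0.001  -0.0006] turn [-0.0011  0.     -0.0007]
```

View pics/wrist12.png

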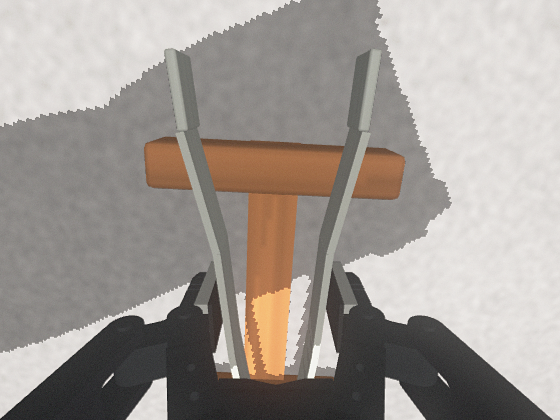

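Both arms lie between the pads. I'm squeezing lightly to 0.46, about 39 mm.

Emit:
jog_arm --deltas '[[[0,0,0],[0,0,0],0.52],[[0,0,0],[0,0,0],0.5],[[0,0,0],[0,0,0],0.48],[[0,0,0],[0,0,0],0.46],[[0,0,0],[0,0,0],0.46],[[0,0,0],[0,0,0],0.46]]'

```text
time: 16.88
eef_pos: [0.4966, -0.3193, 0.0175]
tcp_rot: [0.122, -0.696, 0.697, -0.123]
contact_force: [-1.0, 1.8, 4.0]
opening: 0.459
```

```bash
python3 - <<'E'
from h import *
goto((.4958,-.3186,.016),.348)
w=grab('wrist','wrist13')
E
```

```text
16.88 pos [ 0.4966 -0.3193  0.0175] op 0.459 F [-1.04  1.82  4.03] j [-0.74  0.37  1.91  0.    0.86  0.48]
 shift [ 0.0005  0.0015 -0.0009] turn [-0.0017  0.     -0.0011]
```

View pics/wrist13.png

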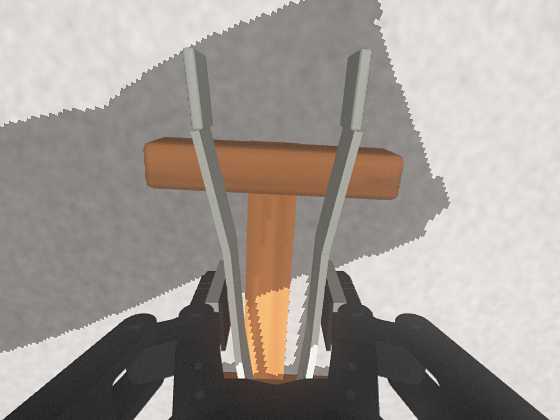

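Emit:
jog_arm --deltas '[[[0,0,0],[0,-0.005,0],0.46],[[0,0,0],[0,-0.015,0],0.46],[[0,0,0],[0,-0.03,0],0.46],[[0,0,0],[0,-0.05,0],0.46],[[0,0,0],[0,-0.07,0],0.46],[[0,0,0],[0,-0.09,0],0.46],[[0,0,0],[0,-0.11,0],0.46],[[0,0,0],[0,-0.125,0],0.46],[[0,0,0],[0,-0.13,0],0.46],[[0,0,0],[0,-0.13,0],0.46]]'

```text
time: 17.77
eef_pos: [0.497, -0.3197, 0.1495]
tcp_rot: [0.121, -0.695, 0.698, -0.124]
contact_force: [-0.7, -0.4, -0.9]
opening: 0.461
```

```bash
python3 - <<'E'
from h import *
w=grab('wrist','wrist14');goto((.4917,-.0295,.147),-.06)
s=state();M=R.from_quat(s['tcp_rot']).as_matrix();e=s['eef_pos']
P=cloud(w).reshape(-1,3);Q=(P-e)@M   # tool coords
m=(Q[:,0]<0)&(Q[:,0]>-.11)&(abs(Q[:,2])<.05)&(Q[:,1]<0)&(Q[:,1]>-.045)
for x in np.arange(-.1,-.02,.01):
    q=Q[m&(abs(Q[:,0]-x)<.005)]
    for sg in(1,-1):
        r=q[q[:,2]*sg>0]
        if len(r): print(round(x,2),sg,len(r),'top y',np.percentile(r[:,1],[2,10,50]).round(4),'z',np.percentile(r[:,2],[3,50,97]).round(4))
d=grab('scene','scene14');cv2.imwrite('pics/c11.png',np.hstack([cv2.resize(w['pixels'],(480,360)),cv2.resize(d['pixels'][90:230,130:260],(320,360))]))
E
```

```text
17.82 pos [ 0.4964 -0.3192  0.1478] op 0.462 F [-0.45 -0.14 -1.03] j [-0.74  0.18  1.86  0.    1.1   0.48]
 shift [-0.0944  0.0003 -0.2739] turn [-0.0022  0.408  -0.0019]
-0.1 1 203 top y [-0.0302 -0.0295 -0.0283] z [0.0279 0.0284 0.0315]
-0.1 -1 228 top y [-0.0302 -0.0294 -0.0281] z [-0.0284 -0.0253 -0.0246]
-0.09 1 739 top y [-0.0304 -0.0298 -0.0282] z [0.0273 0.028  0.0313]
-0.09 -1 721 top y [-0.0303 -0.0296 -0.028 ] z [-0.0282 -0.0249 -0.0242]
-0.08 1 668 top y [-0.0302 -0.0295 -0.0282] z [0.0268 0.0274 0.0306]
-0.08 -1 661 top y [-0.0301 -0.0295 -0.028 ] z [-0.0277 -0.0244 -0.0237]
-0.07 1 583 top y [-0.0301 -0.0295 -0.0276] z [0.0266 0.0277 0.0304]
-0.07 -1 573 top y [-0.0299 -0.0294 -0.0277] z [-0.0274 -0.0248 -0.0237]
-0.06 1 562 top y [-0.03   -0.0294 -0.0272] z [0.0248 0.0262 0.0289]
-0.06 -1 545 top y [-0.0299 -0.0293 -0.0272] z [-0.0259 -0.0233 -0.0219]
-0.05 1 515 top y [-0.0299 -0.0292 -0.0268] z [0.0228 0.0242 0.0269]
-0.05 -1 500 top y [-0.0296 -0.0291 -0.027 ] z [-0.0241 -0.0215 -0.0201]
-0.04 1 484 top y [-0.0297 -0.0292 -0.0266] z [0.0208 0.0222 0.0249]
-0.04 -1 471 top y [-0.0296 -0.0291 -0.027 ] z [-0.0223 -0.0196 -0.0182]
-0.03 1 436 top y [-0.0296 -0.0292 -0.0266] z [0.0189 0.0202 0.0229]
-0.03 -1 426 top y [-0.0296 -0.0291 -0.0268] z [-0.0204 -0.0178 -0.0165]
```

View pics/c11.png

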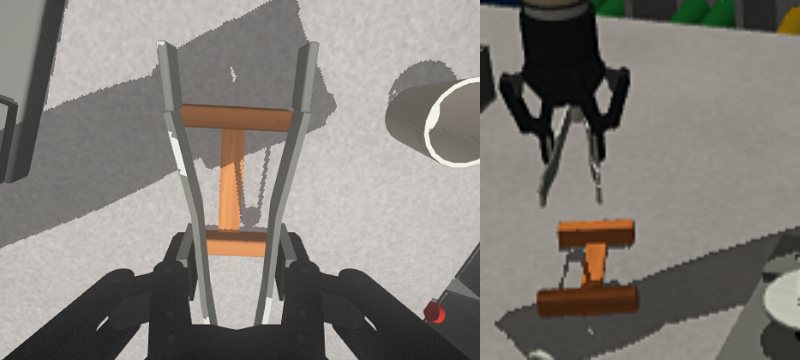

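The tongs are level in the grip, with a 51 mm jaw gap. I'm carrying them over the ferrule.

Emit:
jog_arm --deltas '[[[0,0.02,0],[-0.007,0,-0.02],0.46],[[0,0.06,0],[-0.017,0,-0.05],0.46],[[0,0.1,0],[-0.027,0,-0.08],0.46],[[0,0.15,0],[-0.039,0,-0.115],0.46],[[0,0.2,0],[-0.052,0,-0.15],0.46],[[0,0.26,0],[-0.064,0,-0.185],0.46],[[0,0.31,0],[-0.074,0,-0.215],0.46],[[0,0.36,0],[-0.084,0,-0.245],0.46],[[0,0.4,0],[-0.092,0,-0.267],0.46],[[-0.002,0.408,-0.002],[-0.095,0,-0.2755],0.46]]'

```text
time: 18.7
eef_pos: [0.4894, -0.0242, 0.1445]
tcp_rot: [0.019, 0.708, -0.706, -0.023]
contact_force: [0.0, 0.3, -1.1]
opening: 0.462
```

Emit:
jog_arm --deltas '[[[0,0,0],[0,0,0],0.46],[[0,0,0],[0,0,0],0.46]]'

```text
time: 18.87
eef_pos: [0.4885, -0.0239, 0.1431]
tcp_rot: [0.017, 0.708, -0.706, -0.023]
contact_force: [0.4, -0.5, -1.1]
opening: 0.462
```

```bash
cat > meas.py <<'E'
from h import *
import sys
def meas(tag):
    w=grab('wrist',tag);s=state();M=R.from_quat(s['tcp_rot']).as_matrix();e=s['eef_pos']
    P=cloud(w).reshape(-1,3);Q=(P-e)@M
    f=P[(P[:,2]>.098)&(P[:,2]<.111)&(abs(P[:,0]-.5746)<.025)&(abs(P[:,1]+.0344)<.025)].astype(np.float32)
    if len(f)>20:
        (cx,cy),r=cv2.minEnclosingCircle(f[:,:2]*1000);c=np.array([cx/1000,cy/1000,.105]);print('ferrule',len(f),c,r,'in tool',((c-e)@M).round(4))
    m=(Q[:,0]<-.072)&(Q[:,0]>-.092)&(abs(Q[:,2])<.05)&(Q[:,1]<-.02)&(Q[:,1]>-.035)
    a=Q[m&(Q[:,2]>0)];b=Q[m&(Q[:,2]<0)]
    print('jaws',np.percentile(a[:,2],[3,97]).round(4),np.percentile(b[:,2],[3,97]).round(4),np.percentile(a[:,1],5),np.percentile(b[:,1],5),Q[(Q[:,0]<-.05)&(Q[:,0]>-.12)&(abs(Q[:,2])<.05)&(Q[:,1]<-.025)&(Q[:,1]>-.032)][:,0].min())
    return w
E
python3 - <<'E'
from meas import *
meas('wrist15');goto((.4919,-.0278,.0725),-.06)
E
```

```text
ferrule 3004 [ 0.57396124 -0.03462151  0.105     ] 15.984871864318848 in tool [-0.0858  0.0378  0.0052]
jaws [0.0253 0.0296] [-0.0295 -0.0253] -0.027848171793739933 -0.02781847258102751 -0.09770274775468495
18.92 pos [ 0.4889 -0.0246  0.1435] op 0.462 F [-0.19  0.64 -0.24] j [-0.26 -0.03  2.1   0.    1.08  1.37]
 shift [-0.0037  0.071   0.0032] turn [0.0026 0.0023 0.0076]
```

View pics/wrist15.png

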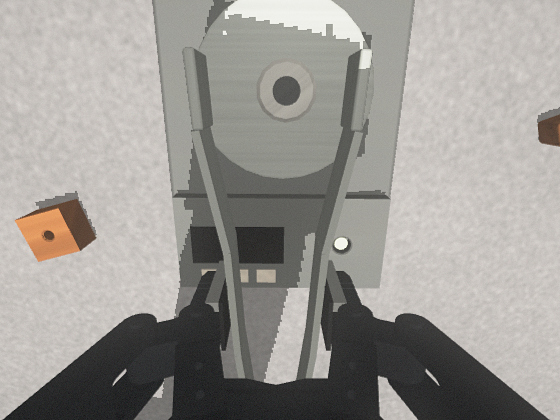

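Ferrule top is at (286,90), between the jaws (195,90) and (358,90). It's offset about 5 mm sideways. Correcting this and going half-way down.

Emit:
jog_arm --deltas '[[[0.0026,0,0.0076],[-0.001,0,0.0025],0.46],[[0.0026,0,0.0076],[-0.001,0,0.0052],0.46],[[0.0026,0,0.0076],[-0.001,0.01,0.0052],0.46],[[0.0026,0,0.0076],[-0.001,0.02,0.0052],0.46],[[0.0026,0,0.0076],[-0.001,0.03,0.0052],0.46],[[0.0026,0,0.0076],[-0.001,0.03,0.0052],0.46],[[0.0026,0,0.0076],[-0.001,0.03,0.0052],0.46]]'

```text
time: 19.5
eef_pos: [0.4883, -0.0296, 0.1119]
tcp_rot: [0.019, 0.707, -0.707, -0.022]
contact_force: [0.6, -0.2, -0.1]
opening: 0.459
```

```bash
python3 - <<'E'
from meas import *
meas('wrist16');goto((.4919,-.0278,.0735),-.06)
E
```

```text
ferrule 4377 [ 0.57412891 -0.03451335  0.105     ] 15.96277141571045 in tool [-0.0852  0.0077 -0.0001]
jaws [0.0261 0.0304] [-0.0287 -0.0245] -0.02744261535461208 -0.027506700448529642 -0.09728285722873548
19.55 pos [ 0.489  -0.0297  0.1128] op 0.465 F [ 0.77  0.42 -1.07] j [-0.27  0.01  2.12  0.    1.01  1.36]
 shift [-0.0028  0.0393 -0.002 ] turn [0.0004 0.0023 0.0014]
```

Emit:
jog_arm --deltas '[[[0,0,0],[-0.001,0.006,-0.001],0.46],[[0,0,0],[-0.001,0.014,-0.001],0.46],[[0,0,0],[-0.001,0.022,-0.001],0.46],[[0,0,0],[-0.001,0.03,-0.001],0.46],[[0,0,0],[-0.001,0.036,-0.001],0.46],[[0,0,0],[-0.001,0.039,-0.001],0.46],[[0,0,0],[-0.001,0.039,-0.001],0.46],[[0,0,0],[-0.001,0.039,-0.001],0.46]]'

```text
time: 20.22
eef_pos: [0.49, -0.0288, 0.0736]
tcp_rot: [0.02, 0.707, -0.707, -0.021]
contact_force: [-0.3, 0.1, 0.0]
opening: 0.463
```

```bash
python3 - <<'E'
from meas import *
w=meas('wrist17');goto((.4919,-.0278,.0735),-.06)
d=grab('side','side17');u,v=map(int,proj(d,(.55,-.034,.09)));x=d['pixels'][max(v-50,0):v+50,u-60:u+60]
cv2.imwrite('pics/c12.png',np.hstack([cv2.resize(w['pixels'],(400,300)),cv2.resize(x,(360,300))]))
E
```

```text
ferrule 7937 [ 0.56743744 -0.04113571  0.105     ] 25.251312255859375 in tool [-0.0777 -0.0311  0.0078]
jaws [0.0005 0.0296] [-0.0281 -0.0004] -0.03177726202785989 -0.031754421363197546 -0.10000433460963229
20.27 pos [ 0.4903 -0.0288  0.074 ] op 0.462 F [-0.15  0.44  0.14] j [-0.27  0.08  2.13  0.    0.93  1.36]
 shift [-0.0015  0.0005 -0.0011] turn [0.0003 0.0022 0.0009]
```

View pics/c12.png

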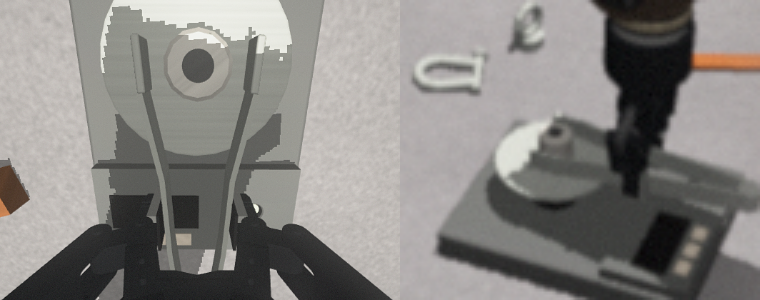

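Ferrule is centred between the jaws, which are about 7 mm above the pan. Closing.

Emit:
jog_arm --deltas '[[[0,0,0],[0,0,0],0.44],[[0,0,0],[0,0,0],0.42],[[0,0,0],[0,0,0],0.4],[[0,0,0],[0,0,0],0.38],[[0,0,0],[0,0,0],0.36],[[0,0,0],[0,0,0],0.34],[[0,0,0],[0,0,0],0.32],[[0,0,0],[0,0,0],0.28],[[0,0,0],[0,0,0],0.25],[[0,0,0],[0,0,0],0.25]]' --force 30

```text
time: 21.15
eef_pos: [0.4904, -0.0289, 0.0743]
tcp_rot: [0.02, 0.707, -0.707, -0.021]
contact_force: [-0.6, 1.0, -0.4]
opening: 0.319
```

Emit:
jog_arm --deltas '[[[0,0,0],[0,0,0],0.2],[[0,0,0],[0,0,0],0.2],[[0,0,0],[0,0,0],0.2]]'

```text
time: 21.4
eef_pos: [0.4904, -0.0289, 0.0743]
tcp_rot: [0.02, 0.707, -0.707, -0.021]
contact_force: [-0.9, 0.2, 0.8]
opening: 0.314
```

```bash
python3 - <<'E'
from meas import *
w=meas('wrist18');goto((.4919,-.0278,.0735),-.06)
d=grab('side','side18');u,v=map(int,proj(d,(.55,-.034,.09)));x=d['pixels'][max(v-50,0):v+50,u-60:u+60]
cv2.imwrite('pics/c13.png',np.hstack([cv2.resize(w['pixels'],(400,300)),cv2.resize(x,(360,300))]))
E
```

```text
ferrule 10318 [ 0.56888336 -0.03413321  0.105     ] 27.237342834472656 in tool [-0.0786 -0.0308  0.0007]
jaws [0.0006 0.0198] [-0.0184 -0.0004] -0.03150758222269229 -0.031478166032530036 -0.0997952517399813
21.45 pos [ 0.4904 -0.0289  0.0743] op 0.315 F [-0.11 -0.99 -0.2 ] j [-0.27  0.08  2.13  0.    0.93  1.36]
 shift [-0.0014  0.0008 -0.0012] turn [0.0001 0.0023 0.0005]
```

View pics/c13.png

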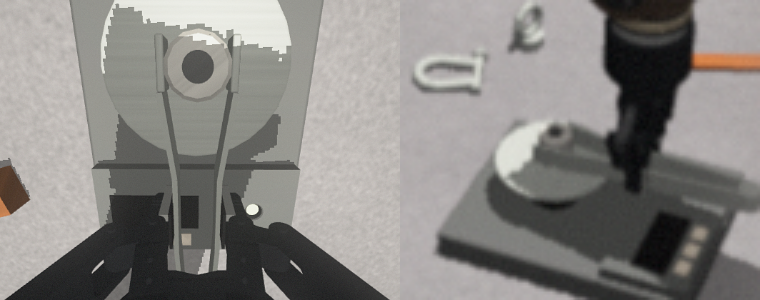

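Jaws closed on the ferrule and the opening is steady at 0.315. Lifting straight up 10 cm.

Emit:
jog_arm --deltas '[[[0,0,0],[0,-0.003,0],0.2],[[0,0,0],[0,-0.008,0],0.2],[[0,0,0],[0,-0.015,0],0.2],[[0,0,0],[0,-0.022,0],0.2],[[0,0,0],[0,-0.03,0],0.2],[[0,0,0],[0,-0.03,0],0.2]]'

```text
time: 22.0
eef_pos: [0.492, -0.0293, 0.1068]
tcp_rot: [-0.022, -0.707, 0.707, 0.019]
contact_force: [0.7, 0.4, -1.4]
opening: 0.322
```

```bash
python3 - <<'E'
from h import *
w=grab('wrist','wrist19');goto((.4904,-.0289,.1745),-.06)
d=grab('side','side19');u,v=map(int,proj(d,(.55,-.034,.09)));x=d['pixels'][max(v-50,0):v+50,u-60:u+60]
cv2.imwrite('pics/c14.png',np.hstack([cv2.resize(w['pixels'],(400,300)),cv2.resize(x,(360,300))]))
E
```

```text
22.05 pos [ 0.4915 -0.0291  0.1059] op 0.317 F [ 0.42  0.82 -1.15] j [-0.27  0.03  2.12  0.    0.99  1.36]
 shift [ 0.0009 -0.0686 -0.0001] turn [-0.0005  0.0024 -0.0027]
```

View pics/c14.png

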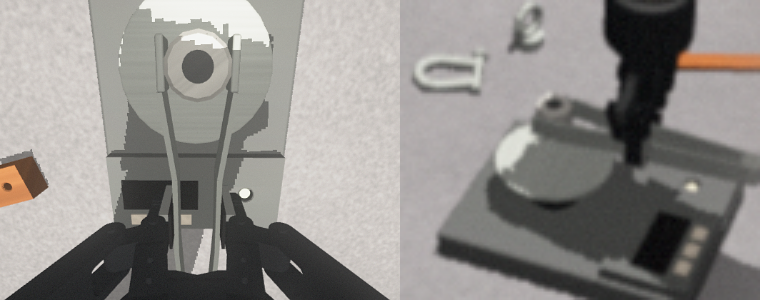

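The ferrule has come up with the tongs: in the wrist view it stays at (198,67) while the pan recedes. Continuing.

Emit:
jog_arm --deltas '[[[0,0,0],[0,-0.005,0],0.2],[[0,0,0],[0,-0.015,0],0.2],[[0,0,0],[0,-0.027,0],0.2],[[0,0,0],[0,-0.04,0],0.2],[[0,0,0],[0.0005,-0.052,0],0.2],[[0,0,0],[0.0008,-0.062,0],0.2],[[0,0,0],[0.0008,-0.068,0],0.2],[[0,0,0],[0.0008,-0.068,0],0.2],[[0,0,0],[0.0008,-0.068,0],0.2]]'

```text
time: 22.85
eef_pos: [0.4901, -0.029, 0.1734]
tcp_rot: [-0.021, -0.707, 0.707, 0.02]
contact_force: [-0.0, 0.3, -0.5]
opening: 0.319
```

Emit:
jog_arm --deltas '[[[0,0,0],[0,0,0],0.2],[[0,0,0],[0,0,0],0.2],[[0,0,0],[0,0,0],0.2],[[0,0,0],[0,0,0],0.2],[[0,0,0],[0,0,0],0.2]]'

```text
time: 23.27
eef_pos: [0.4899, -0.0289, 0.173]
tcp_rot: [-0.021, -0.707, 0.707, 0.02]
contact_force: [-1.1, 0.1, -2.0]
opening: 0.318
```

```bash
python3 - <<'E'
from h import *
w=grab('wrist','wrist20');goto((.4904,-.0289,.1745),-.06);print(state()['dq'].round(4))
d=grab('side','side20');c=grab('scene','scene20')
P=cloud(d).reshape(-1,3);m=(abs(P[:,0]-.575)<.014)&(abs(P[:,1]+.0345)<.014)&(P[:,2]>.1);print('ferrule z',np.percentile(P[m][:,2],[1,50,99]))
P=cloud(w).reshape(-1,3);m=(abs(P[:,0]-.575)<.014)&(abs(P[:,1]+.0345)<.014)&(P[:,2]>.15);print('ferrule top',np.percentile(P[m][:,2],[5,50,95]))
cv2.imwrite('pics/c15.png',np.vstack([np.hstack([cv2.resize(w['pixels'],(400,300)),cv2.resize(d['pixels'],(400,300))]),np.hstack([cv2.resize(c['pixels'],(400,300)),cv2.resize(d['pixels'][120:260,200:360],(400,300))])]))
E
```

```text
23.32 pos [ 0.49   -0.0289  0.1732] op 0.318 F [ 0.1   0.47 -1.74] j [-0.27 -0.07  2.07  0.    1.13  1.36]
 shift [-0.0004 -0.0013 -0.    ] turn [-0.0002  0.0024 -0.0012]
[-0.0002 -0.0015  0.0001 -0.0012 -0.002  -0.0009]
ferrule z [0.19425186 0.20461571 0.20798457]
ferrule top [0.20172421 0.20317441 0.20442896]
```

View pics/c15.png

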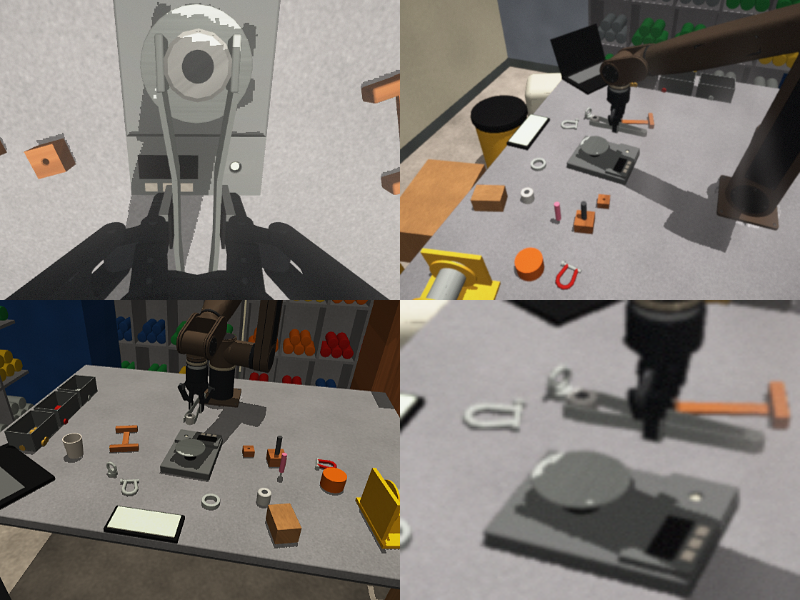

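Ferrule top is at 0.203 m, compared with 0.1045 m on the pan, so it's up about 99 mm. It's still and clear, the stylus is seated, and the bystanders are in place. Handing in.

```bash
python3 -c "
from h import *
print(ctrl.sign_off())"
```

```text
the job is handed in; nothing more can be done
None
```

I pressed the hold button with the stylus and put the stylus back. The ferrule is now held in the tongs about 99 mm above the pan. The job was handed in at about 23.5 s of the 64 s allowed.

- **Button:** I took the dark stylus from the larger block and pushed until the button bottomed out, with the tip about 34 mm above the counter and 8.8 N on the tool. There is no direct reading of the button's travel, so "fully down" rests on that height and force.
- **Stylus:** It is back in its block, with its top within about 2 mm of where it started and at the same height. I left the pink look-alike and the small block alone.
- **Ferrule:** The last wrist image put its top at 0.203 m, against 0.1045 m on the pan. It sits between the tong jaws with the grip steady at an opening of 0.318 and the arm still. The gripper's own fingers stayed on the tongs' arms, about 80 mm from the ferrule.
- **Other things:** In the final scene and side views, the other things on the counter look where they were. I did not measure each one.

None of my checks failed. The one disagreement was in the camera measurements, which differed by about 1–2 mm, within the stated calibration.

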